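# Load carved moulds and slide the tray over to the finishing stand

### The arm

A 6-joint arm with a two-finger parallel gripper is mounted at the origin on the work surface. World frame = base frame: x ahead of the robot, y to its left, z up, the work surface at z = 0. Lengths are in m, angles in rad, forces in N, time in s.
With the tool pointing down it reaches from about 0.4 to 0.825 m from the base axis. Payload 7 kg.
Tool frame: the origin (TCP) lies at the very end of the fingers, on their centre line; the grasp point (between the pads) lies 19 mm behind it; z points along the fingers, y is the direction in which the jaws open and shut (so a half turn about z gives the same grasp; the last joint's range is limited). The gripper opens to 88 mm and grips with 3 to 60 N. Pads are 19 mm wide; open, the fingers measure 130 mm over their backs; the gripper's body (78 mm by 193 mm) begins 47 mm behind the grasp point.
Start: joints at [1.487, 0.359, 0.012, 0, -1.224, -0.288], TCP at [0.245, 0.629, 0.227] pointing down, gripper open.
Joint ranges: [-3.07, 3.07], [-1.43, 2.12], [-1.02, 1.25], [-3.03, 1.67], [-3.05, -0], [-3.03, 3.03]. Speed limits (rad/s): [2.39, 2.39, 3.01, 3.14, 3.14, 3.14].

### API

Orientations are given as [roll, pitch, yaw] about the fixed x, y, z axes, in that order (R = Rz(yaw) Ry(pitch) Rx(roll)).
In Python, from station import arm gives the robot as it stands.
- The arm moves only by the shell command python3 -m inch 'ROWS' [FORCE]. ROWS is text: rows parted by semicolons, each of 7 numbers parted by spaces: the closure, from 0 (fully open) to 1 (shut), then the shift along the tool's x, y, z each as a share of 300 mm, from -1 to 1, then the turn, a rotation vector about the tool's x, y, z each as a share of 60 degrees, from -1 to 1. In form: grip tx ty tz rx ry rz; .... A call has 1 to 12 rows; each row is the pose to reach, as a shift and turn from the pose commanded when the call began, along the tool's axes at that moment; what a row does not reach only later rows make up. A row lasts 1/10 s, in which the tool goes at most 50 mm and 8.59 degrees, less where a joint would pass 70% of its speed; a pose out of reach is approached as far as the arm can. A call with a number of a shift or a turn outside -1 to 1 is refused whole. A call with a gripper value outside its range is refused whole. The fingers move at their own pace and stop on an object; FORCE is the grip in N (left out, the last holds). Time passes only in rows, so rows that repeat a pose let the fingers close. It gives the time, the measured TCP pose, the force and the opening at its end, in the units of the state.
- arm.get_state(): the state, without advancing time (a new reading comes with each control period).
- arm.grab_frame(name): name is "scene" or "top" or "wrist"; returns a dict with "img" (400x640x3 uint8, red, green, blue), "range_z" (400x640 float32, m along the optical axis (not along the pixel's ray), 0 where there is no reading), "fx", "fy", "cx", "cy" (pixels), "extrinsics" (4x4, takes a point from world to camera coordinates); the wrist camera has in their place "tool_from_camera" (4x4, takes a point from camera to tool coordinates, whose origin is the TCP and whose axes are the flange's). Camera axes: x right, y up, looking along -z (the intrinsics and any distortion apply to the point x, -y, -z); pixel columns grow to the right and rows downward; lengths in m; the calibration is good to about 2 mm. A picture is of the moment at which its call begins: read the wrist's pose just before it.
- arm.job_done(): hands the job in, once; it reports no verdict.
The state is a dict: "t": time; "q": joint angles; "qd": joint speeds; "joint_efforts": joint torques, N m; "eef_pos": TCP position; "ee_rot": TCP orientation; "force": force on the tool from outside, world axes, zero at the start; "moment": the same for the moment, N m; "width": finger opening in m.
Only numpy, scipy, OpenCV 4.12 (cv2) and the standard library are available. Lean on these libraries where they do the work, as an engineer would, in place of code of your own. Each camera call takes 0.05 s, during which the arm holds its last target.

### The job

Put the sanding block away on the cork mat and load every handled mould from the crate flat on the floor of the plywood tray while it is on the loading stand, spread so the tray stays balanced, leaving the plain offcuts in the crate. Slide the loaded tray, never lifting it, across the gap onto the finishing stand without letting it tip or sag into the gap, until it is fully home and square against the end stop. Then swing the wooden latch fully shut behind it, with the moulds still flat in the tray; leave the chisels, mallet, glue bottle and mug alone.

Things in the scene. Friction and masses are not known exactly. Their poses are not given: they have to be found in the camera images.
- outfeed: finishing stand: fixed dark wooden block, 155 (its x) x 340 (its y) x 48 mm, origin at the centre of its underside, flat top at 48 mm. At its +y end a bar 35 mm tall across the full width is the end stop, face at y = +150 mm; entry edge at y = -170 mm. With the tray home against the stop the tray origin is at y = +10 mm, nominally x = 0. A lug at the +x edge carries the latch.
- infeed: loading stand: fixed dark wooden block, 155 (its x) x 330 (its y) x 50 mm high, origin at the centre of its underside, standing in line on the -y side of the finishing stand with an open gap of about 112 to 126 mm between the two blocks. Its top is 2 mm higher than the finishing stand's.
- tray: loose plywood tray, 0.18 kg, 140 (its x) x 280 (its y) x 24 mm high outside, walls and floor 5 mm, flat smooth underside, origin at the centre of its underside, +y points to the finishing stand. Starts wholly on the loading stand. It crosses the gap level only if its load is about balanced around its middle; loaded mostly at one end it can tip into the gap.
- crate: fixed shallow open wooden crate, 150 (its x) x 480 (its y) x 38 mm high, walls and floor 6 mm, origin at the centre of its underside. Holds the moulds and two plain offcuts side by side in mixed order, long sides roughly along the crate's x.
- mat_top (a point): centre of the top face of a fixed cork mat, 140 (x) x 160 (y) x 4 mm, on the table: the sanding block belongs with its middle near the middle of it
- sander_c (a point): centre (half-way up) of the loose sanding block, 100 (its x) x 48 (its y) x 36 mm high, about 0.12 kg, cork body with a grey sole (sole down); starts on top of the finishing stand, in the tray's way
- latch_pivot (a point): pivot of the wooden latch, in the outfeed frame at x = +96, y = -154 mm, 57 mm above the table. Its arm is a bar 18 mm wide and 14 mm thick, reaching 89 mm from the pivot, underside 2 mm above the finishing stand's top.
- latch_peg (a point): centre of the gripping part of the upright round wooden peg on the latch arm, 75 mm from the pivot, 18 mm in diameter; this point is 92 mm above the table, the peg rises from 64 to 110 mm. With the latch shut, the peg stands 24 mm behind the home tray's tail end.
- latch (a joint): angle of the latch about its vertical pivot, rad: at 0 the arm points along the stand's -y (out of the tray's path), shut at 1.57, where it points along the stand's -x across behind the tail of the home tray. Closing turns clockwise seen from above; light friction, stays where left.
- mould1_c (a point): centre (half-way up) of wooden mould 1 (may be absent), 110 mm long along its x, 24 mm thick, about 0.1 kg: a head 60 x 48 mm with a carved rosette on its upper face from x = -55 to +5 mm, and a plain handle 20 mm wide from x = +5 to +55 mm. All moulds are alike; any order in the tray.
- mould2_c (a point): centre (half-way up) of wooden mould 2 (may be absent), 110 mm long along its x, 24 mm thick, about 0.1 kg: a head 60 x 48 mm with a carved rosette on its upper face from x = -55 to +5 mm, and a plain handle 20 mm wide from x = +5 to +55 mm. All moulds are alike; any order in the tray.
- mould3_c (a point): centre (half-way up) of wooden mould 3 (may be absent), 110 mm long along its x, 24 mm thick, about 0.1 kg: a head 60 x 48 mm with a carved rosette on its upper face from x = -55 to +5 mm, and a plain handle 20 mm wide from x = +5 to +55 mm. All moulds are alike; any order in the tray.
- mould4_c (a point): centre (half-way up) of wooden mould 4 (may be absent), 110 mm long along its x, 24 mm thick, about 0.1 kg: a head 60 x 48 mm with a carved rosette on its upper face from x = -55 to +5 mm, and a plain handle 20 mm wide from x = +5 to +55 mm. All moulds are alike; any order in the tray.
- offcut_a_c (a point): centre of a loose plain bar of waste wood with no handle, 110 x 34 x 26 mm; stays in the crate
- offcut_b_c (a point): centre of a loose plain bar of waste wood with no handle, 80 x 46 x 20 mm; stays in the crate
- chisel: chisel 210 mm long, wooden handle, lying right of the crate; bystander, leave alone; origin at the underside
- gouge: gouge 210 mm long lying beyond the stands; bystander, leave alone; origin at the underside
- mallet: wooden mallet with a 120 x 75 x 65 mm head, lying on the right; bystander, leave alone; origin at the underside
- glue: glue bottle 60 mm wide, 130 mm tall, beyond the finishing stand; bystander, leave alone; origin at the underside
- mug: white mug 80 mm wide, 90 mm tall, on the left; bystander, leave alone; origin at the underside
There are look-alikes about, which are no part of the job. Leave any purple or yellow look-alike of the part that bears mould3_c alone. Leave any purple look-alike of the part that bears sander_c alone.

How it is judged:
By the outcome, as a careful person would: the job done as asked, in the order asked, and still so for the second after the job is handed in, with the robot touching nothing.
Of mould1, mould2, mould3, mould4 only 2 to 4 are there at a start; the rules pass over those that are not, and their reading is None.
At some moment in a run one of mould1, mould2, mould3, mould4, sander may be knocked a few centimetres aside while the robot is not near it.
Once in a run the grip may slacken for a moment while it holds something.
It also fails if it takes over 210 s, if anything falls off the work surface, if the arm or the gripper's body presses on something with over 40 N, if the wrist force passes 120 N, or if a joint passes its speed limit or range.

## Working session

There is one attempt and no reset: what is moved stays moved. The work goes in short steps, Python scripts to look and compute and a shell command to move; the robot and the scene stay as the last step left them, time stands still between calls to the robot, and variables do not carry over. Pictures are saved under pics/ and viewed, and the job is handed in when it is done.

```bash
ls -la; mkdir -p pics
cat > h.py <<'E'
import numpy as np, cv2
from station import arm
from scipy.spatial.transform import Rotation as R
def cap(n,name):
    s=arm.get_state(); f=arm.grab_frame(n)
    cv2.imwrite(f'pics/{name}.png',cv2.cvtColor(f['img'],cv2.COLOR_RGB2BGR))
    d={k:f[k] for k in f if k!='img'}; d['img']=f['img']; d['s']=s
    import pickle; pickle.dump(d,open(f'pics/{name}.pkl','wb'))
    return f,s
def load(name):
    import pickle; return pickle.load(open(f'pics/{name}.pkl','rb'))
def c2w(f):
    if 'extrinsics' in f: return np.linalg.inv(np.array(f['extrinsics']))
    s=f['s']; T=np.eye(4); T[:3,:3]=R.from_euler('xyz',s['ee_rot']).as_matrix(); T[:3,3]=s['eef_pos']
    return T@np.array(f['tool_from_camera'])
def cloud(f):
    z=np.array(f['range_z']); h,w=z.shape; u,v=np.meshgrid(np.arange(w),np.arange(h))
    x=(u-f['cx'])/f['fx']*z; y=(v-f['cy'])/f['fy']*z
    P=np.stack([x,-y,-z],-1); T=c2w(f); return P@T[:3,:3].T+T[:3,3]
def ray(f,u,v,zp):
    d=np.array([(u-f['cx'])/f['fx'],-(v-f['cy'])/f['fy'],-1.]); T=c2w(f)
    dw=T[:3,:3]@d; o=T[:3,3]; return o+dw*(zp-o[2])/dw[2]
def crop(name,x0,y0,x1,y1,k,out):
    im=cv2.imread(f'pics/{name}.png')[y0:y1,x0:x1]; cv2.imwrite(f'pics/{out}.png',cv2.resize(im,None,fx=k,fy=k,interpolation=cv2.INTER_CUBIC))
E
python3 - <<'E'
from h import *
for n in ('scene','top','wrist'):
    f,s=cap(n,n+'0'); print(n,f['fx'],f['fy'],f['cx'],f['cy'],[k for k in f]); print(c2w(load(n+'0')).round(3))
print(s)
E
```

```text
total 12
drwxr-xr-x  3 agent agent 4096 Dec  5 23:51 .
drwxr-xr-x 23 root  root  4096 Dec  5 23:51 ..
drwxr-xr-x  2 agent agent 4096 Dec  5 23:51 pics
scene 386.5624604652439 386.5624604652439 317.10319299492465 191.27055055903273 ['img', 'range_z', 'fx', 'fy', 'cx', 'cy', 'extrinsics']
[[-0.713 -0.564  0.416  0.971]
 [ 0.701 -0.585  0.407  0.44 ]
 [ 0.014  0.582  0.813  1.022]
 [ 0.     0.     0.     1.   ]]
top 406.69362328484783 406.69362328484783 323.2715351864553 198.853290612942 ['img', 'range_z', 'fx', 'fy', 'cx', 'cy', 'extrinsics']
[[ 8.000e-03  9.930e-01 -1.140e-01  3.420e-01]
 [-1.000e+00  8.000e-03  1.000e-03 -1.400e-02]
 [ 2.000e-03  1.140e-01  9.930e-01  1.595e+00]
 [ 0.000e+00  0.000e+00  0.000e+00  1.000e+00]]
wrist 334.67551834977525 334.67551834977525 321.65133635011546 194.32318543938644 ['img', 'range_z', 'fx', 'fy', 'cx', 'cy', 'tool_from_camera']
[[-0.363  0.904  0.228  0.307]
 [-0.932 -0.353 -0.086  0.605]
 [ 0.003 -0.243  0.97   0.385]
 [ 0.     0.     0.     1.   ]]
{'t': 0.1, 'q': array([ 1.48710994e+00,  3.59320462e-01,  1.11263096e-02, -3.33707907e-04,
       -1.22413735e+00, -2.88108333e-01]), 'qd': array([-0.00016325, -0.00030308,  0.00145461,  0.00106445, -0.00045575,
        0.00056309]), 'joint_efforts': array([-1.54720350e-03, -5.84165025e+01,  2.93751901e+01,  7.01556891e+00,
        1.01771532e-02, -4.32561251e-05]), 'eef_pos': array([0.24506927, 0.62843717, 0.22569798]), 'ee_rot': array([ 3.14003161e+00, -1.35453606e-04, -3.71908233e-01]), 'force': array([0.61591581, 0.05870543, 0.07617432]), 'moment': array([-0.01105344, -0.02327647,  0.07384949]), 'width': 0.08733223672128534}
```

View pics/top0.png

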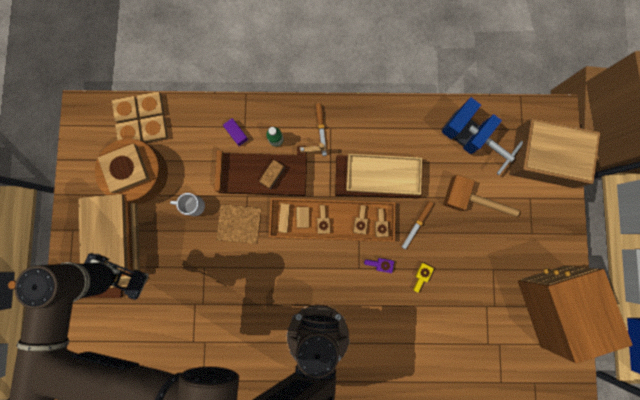

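View pics/scene0.png

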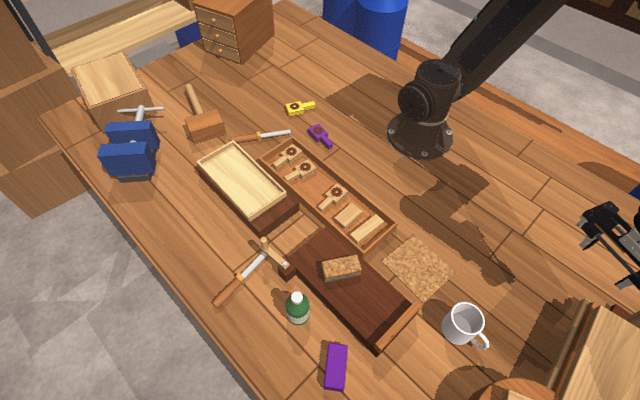

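View pics/wrist0.png

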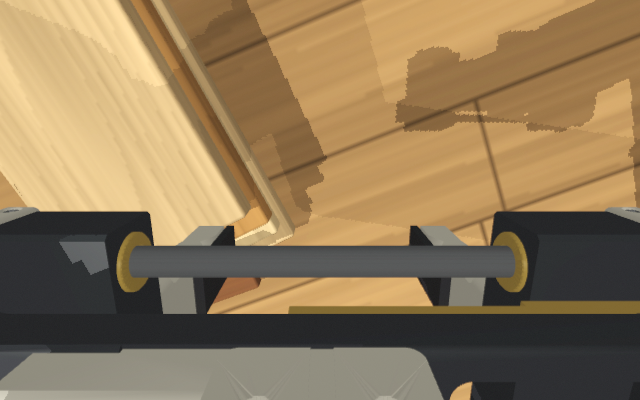

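Run:
```python
from h import *
crop('top0',200,90,440,260,3.3,'topc'); crop('scene0',180,120,440,360,3,'scenec')
f=load('top0'); P=cloud(f)
for n,u,v in [('mat',238,223),('sand',272,173),('out',230,175),('out2',295,180),('in?',340,175),('traywall',350,160),('m1',323,230),('m2',360,230),('m3',383,230),('offa',285,218),('offb',303,217),('crateend',271,205),('peg',304,150)]:
    print(n,P[v,u].round(3))
```

```text
mat [0.427 0.317 0.005]
sand [0.612 0.178 0.084]
out [0.609 0.345 0.047]
out2 [0.591 0.093 0.052]
in? [ 0.612 -0.079  0.05 ]
traywall [ 0.67  -0.117  0.058]
m1 [ 0.401 -0.016  0.031]
m2 [ 0.402 -0.158  0.03 ]
m3 [ 0.403 -0.246  0.031]
offa [0.446 0.131 0.03 ]
offb [0.451 0.062 0.027]
crateend [0.495 0.185 0.04 ]
peg [0.707 0.06  0.061]
```

View pics/topc.png

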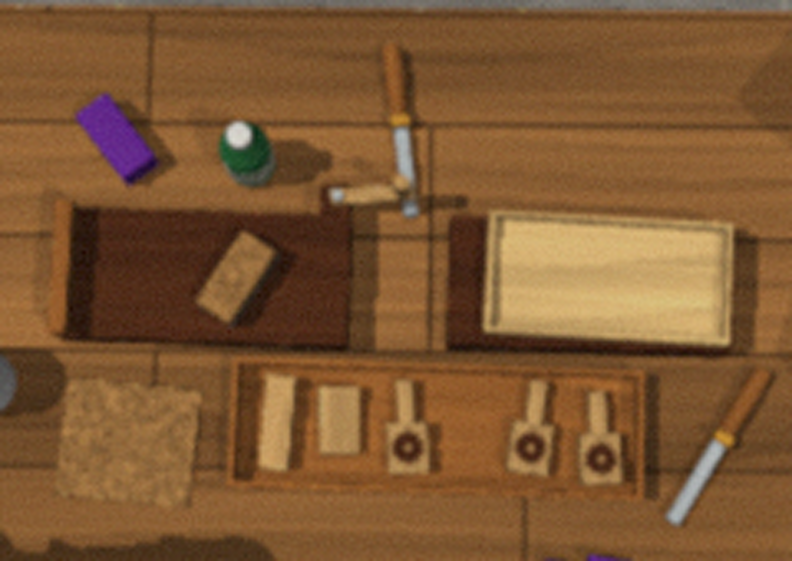

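View pics/scenec.png

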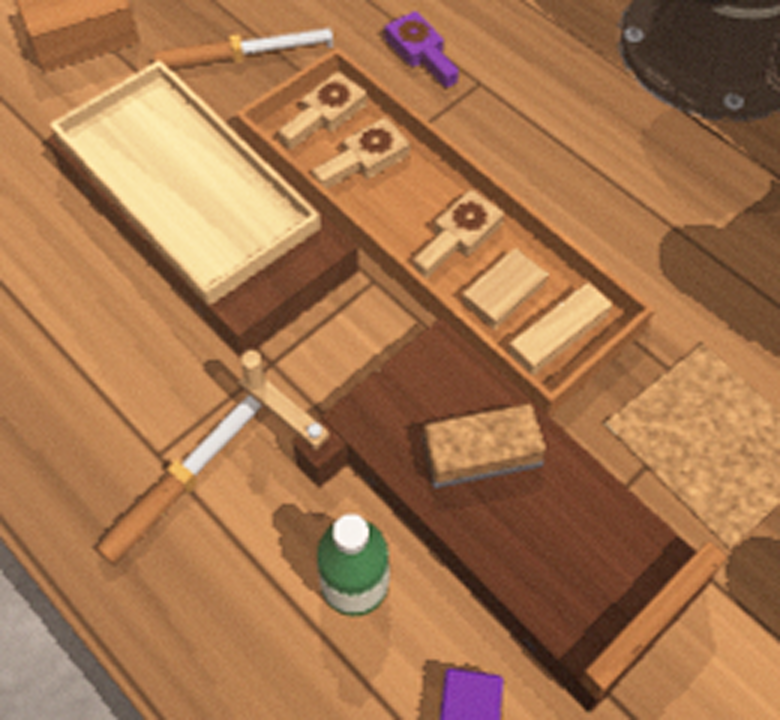

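```bash
cat >> h.py <<'E'
def rects(P,x0,x1,y0,y1,z0,z1,minn=8):
    """components in grid; returns minAreaRect in world"""
    m=(P[...,0]>x0)&(P[...,0]<x1)&(P[...,1]>y0)&(P[...,1]<y1)&(P[...,2]>z0)&(P[...,2]<z1)
    n,l=cv2.connectedComponents(m.astype(np.uint8),connectivity=4); out=[]
    for i in range(1,n):
        q=P[l==i]
        if len(q)<minn: continue
        (c,s,a)=cv2.minAreaRect((q[:,:2]*1000).astype(np.float32))
        out.append((len(q),np.round(c,1),np.round(s,1),round(a,1),(np.median(q[:,2])*1000).round(1),(q[:,:2].mean(0)*1000).round(1)))
    return out
E
python3 - <<'E'
from h import *
for nm in ('top0','scene0'):
    P=cloud(load(nm)); print(nm)
    for lab,b in dict(sander=(.53,.70,.10,.40,.075,.095),out=(.5,.75,.0,.42,.04,.062),inf=(.5,.75,-.42,.0,.04,.065),rim=(.5,.75,-.42,.05,.066,.09),crate=(.33,.55,-.35,.25,.033,.05),things=(.36,.53,-.33,.2,.02,.0335)).items():
        print(lab); [print('  ',r) for r in rects(P,*b)]
E
```

```text
top0
sander
   (228, array([622.8, 382.9]), array([ 23. , 154.1]), 88.5, np.float64(82.8), array([621.5, 382. ]))
   (331, array([612. , 180.6]), array([48.6, 99.3]), 58.5, np.float64(83.2), array([611.3, 180.7]))
out
   (19, array([738.8, 171. ]), array([10.5, 44. ]), 7.9, np.float64(49.9), array([739.3, 168.8]))
   (3025, array([635.1, 201. ]), array([347.4, 189.5]), 88.6, np.float64(47.9), array([620.2, 214.9]))
inf
   (10, array([710.7, -11.5]), array([ 9.3, 21.1]), 30.7, np.float64(60.9), array([711.1, -11.9]))
   (739, array([ 611.7, -227.8]), array([330.5, 153.5]), 88.7, np.float64(49.4), array([ 587.5, -145.4]))
   (2344, array([ 618.6, -248.2]), array([272.2, 130.1]), 87.6, np.float64(54.4), array([ 618.7, -248.4]))
rim
   (78, array([ 683.4, -167.2]), array([ 49.9, 142.3]), 19.8, np.float64(72.3), array([ 679.9, -160.5]))
   (175, array([ 612.9, -315.1]), array([142.7, 141.5]), 88.4, np.float64(72.5), array([ 614.5, -341. ]))
   (90, array([ 559.3, -161.9]), array([160.6,  66.4]), 60.1, np.float64(73.7), array([ 563.3, -156.1]))
crate
   (42, array([544.5, 212.1]), array([ 
[... 6604 characters left out ...]

   (42, array([ 516. , -112.1]), array([74.6,  5. ]), 88.5, np.float64(25.7), array([ 515.5, -112.4]))
   (41, array([518.1, -16.9]), array([ 4.4, 75.2]), 0.4, np.float64(27.4), array([518.3, -16.1]))
   (349, array([453.3,  68.6]), array([80.2, 46.7]), 0.8, np.float64(25.4), array([454.3,  69.3]))
   (361, array([450.8, 140.1]), array([ 35.4, 110.5]), 85.6, np.float64(30.6), array([452.7, 141.6]))
   (107, array([521.4, 109.7]), array([ 16.2, 166.1]), 3.3, np.float64(26.9), array([521.1, 116.7]))
   (9, array([385.6, 195.2]), array([ 0.8, 21.3]), 89.9, np.float64(30.4), array([384.7, 195.1]))
   (21, array([469.4, 193. ]), array([ 1.9, 44.3]), 87.9, np.float64(26.9), array([469.2, 193. ]))
```

```bash
cat > plan.py <<'E'
# python3 plan.py "x y z yawdeg; ..."  -> shares for successive calls (one call per waypoint)
import sys; from h import *
s=arm.get_state(); p=np.array(s['eef_pos']); Rt=R.from_euler('xyz',s['ee_rot'])
print('t %.1f'%s['t'],p.round(4),np.degrees(s['ee_rot']).round(1),'F',s['force'].round(1),'w %.4f'%s['width'])
for w in (sys.argv[1] if len(sys.argv)>1 else '').split(';'):
    if not w.strip(): continue
    x,y,z,yaw=map(float,w.split()); q=np.array([x,y,z]); Rn=R.from_euler('xyz',[180,0,yaw],degrees=True)
    d=Rt.inv().apply(q-p)/.3; rv=(Rt.inv()*Rn).as_rotvec()/np.radians(60)
    n=max(np.linalg.norm(q-p)/.05,np.linalg.norm(rv)*60/8.59)
    print(w,'->',' '.join('%.3f'%a for a in d),' ',' '.join('%.3f'%a for a in rv),' rows>=%.1f'%n)
    p=q;Rt=Rn
E
python3 plan.py "0.43 0.40 0.22 -21.3; 0.57 0.20 0.22 -31.5; 0.612 0.182 0.18 -31.5"
```

```text
t 0.1 [0.2451 0.6285 0.2258] [179.9  -0.  -21.3] F [-0.8  0.  -0. ] w 0.0876
0.43 0.40 0.22 -21.3 -> 0.851 0.486 0.020   0.001 -0.000 -0.000  rows>=5.9
 0.57 0.20 0.22 -31.5 -> 0.677 0.452 0.000   0.000 -0.000 0.170  rows>=4.9
 0.612 0.182 0.18 -31.5 -> 0.151 -0.022 0.133   0.000 0.000 0.000  rows>=1.2
```

```bash
python3 -m inch '0 0.85 0.486 0.02 0 0 0; 0 0.85 0.486 0.02 0 0 0; 0 0.85 0.486 0.02 0 0 0; 0 0.85 0.486 0.02 0 0 0; 0 0.85 0.486 0.02 0 0 0; 0 0.85 0.486 0.02 0 0 0; 0 0.85 0.486 0.02 0 0 0; 0 0.85 0.486 0.02 0 0 0' 20
python3 -m inch '0 0.677 0.452 0 0 0 0.17; 0 0.677 0.452 0 0 0 0.17; 0 0.677 0.452 0 0 0 0.17; 0 0.677 0.452 0 0 0 0.17; 0 0.677 0.452 0 0 0 0.17; 0 0.677 0.452 0 0 0 0.17; 0 0.677 0.452 0 0 0 0.17; 0 0.677 0.452 0 0 0 0.17'
python3 - <<'E'
from h import *
cap('wrist','w1')
P=cloud(load('w1'))
for lab,b in dict(sander=(.53,.70,.08,.30,.075,.095),peg=(.6,.8,-.1,.15,.1,.12),arm=(.6,.8,-.1,.15,.058,.07),out=(.5,.75,.0,.42,.04,.055)).items():
        print(lab); [print('  ',r) for r in rects(P,*b)]
E
python3 plan.py "0.612 0.182 0.18 -31.5"
```

```text
t: 0.95
eef_pos: [0.4305, 0.3994, 0.2205]
ee_rot: [3.142, 0.0, -0.374]
force: [-0.4, 0.7, -0.3]
width: 0.0875
t: 1.75
eef_pos: [0.5693, 0.2015, 0.2204]
ee_rot: [3.141, 0.0, -0.549]
force: [-0.2, -0.7, -0.4]
width: 0.0876
sander
   (6298, array([612.5, 180.7]), array([48.1, 99.8]), 58.0, np.float64(84.7), array([614.4, 179.4]))
peg
arm
out
   (231, array([739.6, 183.5]), array([39.7,  7.7]), 71.5, np.float64(47.9), array([737.9, 182.5]))
   (43185, array([618.7, 213.3]), array([322.2, 155.3]), 88.6, np.float64(48.8), array([625.8, 203.3]))
t 1.8 [0.5692 0.2017 0.2205] [-180.     0.   -31.4] F [-0.2  0.6 -0.3] w 0.0880
0.612 0.182 0.18 -31.5 -> 0.156 -0.018 0.135   -0.000 0.000 0.002  rows>=1.2
```

View pics/w1.png

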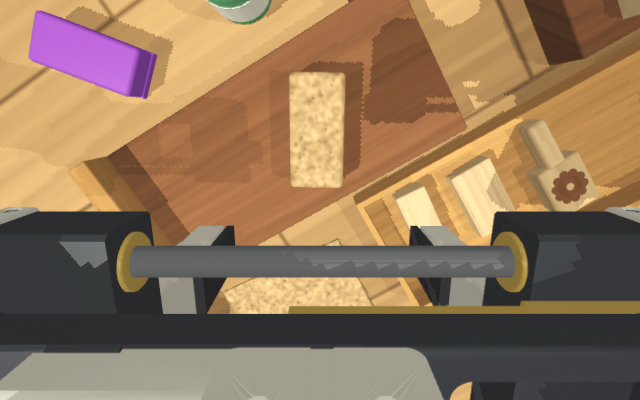

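```bash
python3 plan.py "0.6125 0.1807 0.13 -32; 0.6125 0.1807 0.054 -32"
```

```text
t 1.8 [0.5692 0.2017 0.2205] [-180.     0.   -31.4] F [-0.2  0.6 -0.3] w 0.0880
0.6125 0.1807 0.13 -32 -> 0.160 -0.015 0.302   -0.000 0.000 0.010  rows>=2.0
 0.6125 0.1807 0.054 -32 -> -0.000 -0.000 0.253   0.000 0.000 0.000  rows>=1.5
```

```bash
python3 -m inch '0 0.16 -0.015 0.302 0 0 0.01; 0 0.16 -0.015 0.302 0 0 0.01; 0 0.16 -0.015 0.302 0 0 0.01; 0 0.16 -0.015 0.302 0 0 0.01' 25
python3 -m inch '0 0 0 0.12 0 0 0; 0 0 0 0.253 0 0 0; 0 0 0 0.253 0 0 0; 0 0 0 0.253 0 0 0; 1 0 0 0.253 0 0 0; 1 0 0 0.253 0 0 0; 1 0 0 0.253 0 0 0; 1 0 0 0.253 0 0 0; 1 0 0 0.253 0 0 0; 1 0 0 0.253 0 0 0'
python3 - <<'E'
from h import *
P=cloud(load('top0'));print([r for r in rects(P,.33,.53,.2,.42,.0025,.012,200)])
P=cloud(load('scene0'));print([r for r in rects(P,.33,.53,.2,.42,.0025,.012,200)])
import cv2
E
python3 plan.py "0.6125 0.1807 0.16 -32; 0.43 0.317 0.13 -32; 0.43 0.317 0.013 -32"
```

```text
t: 2.2
eef_pos: [0.6124, 0.1797, 0.1287]
ee_rot: [3.139, 0.001, -0.559]
force: [-0.1, 0.6, -0.2]
width: 0.0874
t: 3.2
eef_pos: [0.6132, 0.179, 0.0543]
ee_rot: [-3.141, -0.0, -0.56]
force: [-0.9, 0.7, 2.4]
width: 0.0481
[(564, array([443.2, 311.7]), array([177.7, 118.2]), 78.9, np.float64(5.3), array([445. , 316.3])), (221, array([383.5, 344.7]), array([ 70.2, 105.8]), 1.8, np.float64(5.2), array([382.7, 344. ]))]
[(1690, array([426.2, 318.4]), array([162.1, 144.4]), 83.8, np.float64(4.2), array([430.1, 319.9]))]
t 3.2 [0.6132 0.179  0.0543] [-180.    -0.   -32.1] F [-0.9  0.7  2.4] w 0.0481
0.6125 0.1807 0.16 -32 -> -0.005 -0.004 -0.352   -0.000 -0.000 -0.002  rows>=2.1
 0.43 0.317 0.13 -32 -> -0.757 -0.063 0.100   0.000 0.000 0.000  rows>=4.6
 0.43 0.317 0.013 -32 -> -0.000 -0.000 0.390   0.000 0.000 0.000  rows>=2.3
```

Run:
```python
from h import *
# mat by colour/texture: measure from topc corners
f=load('top0')
for u,v in [(200+78/3.3,90+378/3.3),(200+200/3.3,90+390/3.3),(200+188/3.3,90+507/3.3),(200+57/3.3,90+497/3.3)]: print(ray(f,u,v,.004).round(3))
```

```text
[0.499 0.376 0.004]
[0.486 0.23  0.004]
[0.347 0.241 0.004]
[0.358 0.395 0.004]
```

```bash
python3 -m inch '1 0 0 -0.15 0 0 0; 1 0 0 -0.3 0 0 0; 1 0 0 -0.3 0 0 0; 1 0 0 -0.3 0 0 0' 
python3 plan.py "0.425 0.314 0.13 -32; 0.425 0.314 0.012 -32"
```

```text
t: 3.6
eef_pos: [0.6135, 0.1793, 0.1452]
ee_rot: [-3.139, -0.001, -0.561]
force: [-0.1, 0.6, -2.9]
width: 0.0481
t 3.6 [0.6135 0.1793 0.1452] [-179.9   -0.   -32.1] F [-0.1  0.6 -2.9] w 0.0481
0.425 0.314 0.13 -32 -> -0.771 -0.046 0.050   -0.002 -0.001 -0.002  rows>=4.6
 0.425 0.314 0.012 -32 -> -0.000 -0.000 0.393   0.000 0.000 0.000  rows>=2.4
```

```bash
python3 -m inch '1 -0.13 -0.008 0.01 0 0 0; 1 -0.26 -0.015 0.02 0 0 0; 1 -0.39 -0.023 0.03 0 0 0; 1 -0.52 -0.03 0.04 0 0 0; 1 -0.65 -0.04 0.05 0 0 0; 1 -0.771 -0.046 0.05 0 0 0; 1 -0.771 -0.046 0.05 0 0 0; 1 -0.771 -0.046 0.05 0 0 0' 
python3 plan.py "0.425 0.314 0.012 -32"
```

```text
t: 4.4
eef_pos: [0.4234, 0.3135, 0.128]
ee_rot: [3.139, 0.0, -0.558]
force: [-0.4, 0.8, -1.1]
width: 0.0478
t 4.4 [0.4234 0.3135 0.128 ] [179.9   0.  -32. ] F [-0.4  0.8 -1.1] w 0.0478
0.425 0.314 0.012 -32 -> 0.004 -0.005 0.387   0.002 0.000 0.000  rows>=2.3
```

```bash
python3 -m inch '1 0 0 0.12 0 0 0; 1 0 0 0.24 0 0 0; 1 0 0 0.34 0 0 0; 1 0 0 0.385 0 0 0; 1 0 0 0.385 0 0 0; 1 0 0 0.385 0 0 0; 1 0 0 0.39 0 0 0; 0 0 0 0.39 0 0 0; 0 0 0 0.39 0 0 0; 0 0 0 0.39 0 0 0; 0 0 0 0.39 0 0 0' 
python3 plan.py "0.425 0.314 0.15 -32; 0.40 0.1 0.25 -10"
```

```text
t: 5.5
eef_pos: [0.4246, 0.3138, 0.0124]
ee_rot: [-3.141, -0.0, -0.56]
force: [-0.3, -0.1, -0.8]
width: 0.0744
t 5.5 [0.4246 0.3138 0.0124] [-180.    -0.   -32.1] F [-0.3 -0.1 -0.8] w 0.0744
0.425 0.314 0.15 -32 -> 0.001 -0.002 -0.459   -0.001 -0.000 -0.002  rows>=2.8
 0.40 0.1 0.25 -10 -> 0.307 0.649 -0.333   0.000 0.000 -0.367  rows>=4.8
```

```bash
python3 -m inch '0 0 0 -0.15 0 0 0; 0 0 0 -0.3 0 0 0; 0 0 0 -0.459 0 0 0; 0 0 0 -0.459 0 0 0; 0 0 0 -0.459 0 0 0' 
python3 -m inch '0 0.307 0.649 -0.333 0 0 -0.367; 0 0.307 0.649 -0.333 0 0 -0.367; 0 0.307 0.649 -0.333 0 0 -0.367; 0 0.307 0.649 -0.333 0 0 -0.367; 0 0.307 0.649 -0.333 0 0 -0.367; 0 0.307 0.649 -0.333 0 0 -0.367; 0 0.307 0.649 -0.333 0 0 -0.367'
python3 plan.py "0.41 -0.13 0.28 0"
```

```text
t: 6.0
eef_pos: [0.4248, 0.3143, 0.1514]
ee_rot: [-3.138, 0.0, -0.56]
force: [0.1, -0.9, -0.8]
width: 0.0877
t: 6.7
eef_pos: [0.3986, 0.0991, 0.2491]
ee_rot: [-3.142, 0.001, -0.178]
force: [0.4, 0.6, -0.5]
width: 0.0875
t 6.7 [0.3986 0.0991 0.2491] [-180.     0.   -10.2] F [ 0.4  0.6 -0.5] w 0.0875
0.41 -0.13 0.28 0 -> 0.172 0.745 -0.103   -0.000 0.001 -0.170  rows>=4.6
```

```bash
python3 -m inch '0 0.172 0.745 -0.103 0 0 -0.17; 0 0.172 0.745 -0.103 0 0 -0.17; 0 0.172 0.745 -0.103 0 0 -0.17; 0 0.172 0.745 -0.103 0 0 -0.17; 0 0.172 0.745 -0.103 0 0 -0.17; 0 0.172 0.745 -0.103 0 0 -0.17; 0 0.172 0.745 -0.103 0 0 -0.17; 0 0.172 0.745 -0.103 0 0 -0.17'
python3 - <<'E'
from h import *
cap('wrist','w2')
cap('top','top2')
P=cloud(load('w2'))
for lab,b in dict(things=(.38,.51,-.34,.2,.02,.0335),).items():
        print(lab); [print('  ',r) for r in rects(P,*b,100)]
P=cloud(load('top2'))
for lab,b in dict(sander=(.33,.53,.2,.42,.03,.06),things=(.38,.51,-.34,.2,.02,.0335),).items():
        print(lab); [print('  ',r) for r in rects(P,*b,100)]
E
python3 plan.py
```

```text
t: 7.5
eef_pos: [0.4107, -0.1284, 0.2794]
ee_rot: [-3.142, 0.002, 0.003]
force: [0.2, 0.2, 0.1]
width: 0.0876
things
   (915, array([444.9, 183.5]), array([  4. , 129.7]), 88.8, np.float64(26.9), array([447.5, 183.3]))
   (2879, array([449.4, 134.8]), array([ 35.7, 109.9]), 86.1, np.float64(32.2), array([451.3, 131.7]))
   (438, array([ 442.9, -284.8]), array([  1.8, 125.7]), 88.6, np.float64(26.9), array([ 445.2, -284.8]))
   (2730, array([445.5, -16.3]), array([109.7,  48.6]), 3.5, np.float64(30.6), array([437.3, -18.1]))
   (2632, array([ 446.2, -163.9]), array([ 48. , 109.7]), 81.6, np.float64(30.8), array([ 437.5, -162.1]))
   (2635, array([452.5,  63. ]), array([79. , 46.6]), 0.4, np.float64(26.5), array([453.6,  61.9]))
   (2679, array([ 434.3, -241.3]), array([110. ,  48.4]), 2.5, np.float64(30.8), array([ 426.1, -240.3]))
sander
   (334, array([423.7, 314.3]), array([49.4, 99.8]), 57.3, np.float64(39.7), array([423.1, 314. ]))
things
t 7.6 [ 0.4108 -0.1281  0.28  ] [-1.8e+02  1.0e-01  2.0e-01] F [-0.5  1.1 -0.1] w 0.0876
```

View pics/w2.png

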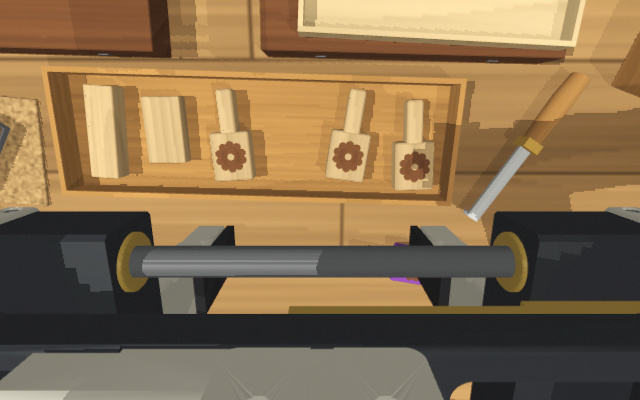

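View pics/top2.png

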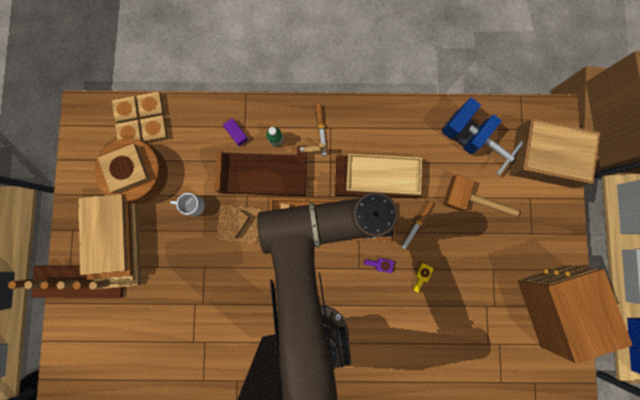

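```bash
python3 plan.py "0.4345 -0.017 0.09 3.5; 0.4345 -0.017 0.0095 3.5;0.4345 -0.017 0.15 3.5; 0.53 -0.18 0.22 -2.7"
```

```text
t 7.6 [ 0.4108 -0.1281  0.28  ] [-1.8e+02  1.0e-01  2.0e-01] F [-0.5  1.1 -0.1] w 0.0876
0.4345 -0.017 0.09 3.5 -> 0.081 -0.370 0.633   -0.000 0.001 -0.054  rows>=4.4
 0.4345 -0.017 0.0095 3.5 -> 0.000 -0.000 0.268   0.000 0.000 0.000  rows>=1.6
0.4345 -0.017 0.15 3.5 -> 0.000 0.000 -0.468   0.000 0.000 0.000  rows>=2.8
 0.53 -0.18 0.22 -2.7 -> 0.285 0.562 -0.233   0.000 -0.000 0.103  rows>=4.0
```

```bash
python3 -m inch '0.31 0.081 -0.37 0.633 0 0 -0.054; 0.31 0.081 -0.37 0.633 0 0 -0.054; 0.31 0.081 -0.37 0.633 0 0 -0.054; 0.31 0.081 -0.37 0.633 0 0 -0.054; 0.31 0.081 -0.37 0.633 0 0 -0.054; 0.31 0.081 -0.37 0.633 0 0 -0.054; 0.31 0.081 -0.37 0.633 0 0 -0.054; 0.31 0.081 -0.37 0.633 0 0 -0.054' 25
python3 - <<'E'
from h import *
cap('wrist','w3')
P=cloud(load('w3'))
[print('  ',r) for r in rects(P,.37,.52,-.12,.1,.022,.036,100)]
E
python3 plan.py "0.4345 -0.017 0.0095 3.5"
```

```text
t: 8.4
eef_pos: [0.4355, -0.0179, 0.0918]
ee_rot: [-3.141, -0.002, 0.06]
force: [0.9, -0.0, 1.0]
width: 0.0605
   (418, array([513.1,  -8.5]), array([2.154e+02, 2.000e-01]), 88.5, np.float64(29.1), array([513. ,  -9.9]))
   (6300, array([454.7, -15.4]), array([91.6, 48.1]), 3.4, np.float64(30.8), array([447.2, -15.8]))
   (7134, array([452.5,  63.4]), array([79.8, 46.3]), 0.4, np.float64(26.6), array([457.5,  62. ]))
   (1368, array([374.6, -23.5]), array([103.4,   2.1]), 88.7, np.float64(29.3), array([374.6, -23.4]))
t 8.4 [ 0.4355 -0.0181  0.0919] [-1.8e+02 -1.0e-01  3.4e+00] F [ 0.3 -0.7  0.8] w 0.0605
0.4345 -0.017 0.0095 3.5 -> -0.004 -0.004 0.275   -0.001 -0.002 -0.002  rows>=1.6
```

View pics/w3.png

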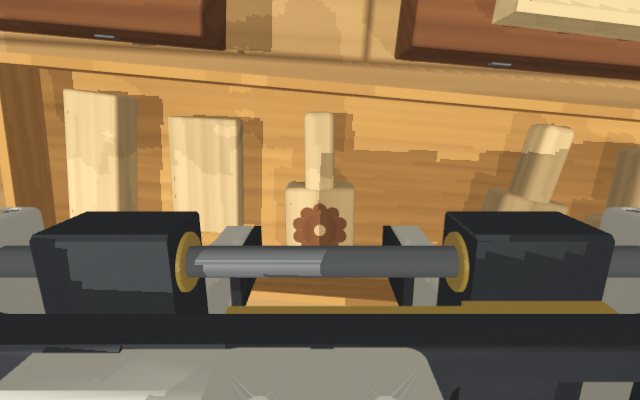

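```bash
python3 -m inch '0.31 0 0 0.12 0 0 0; 0.31 0 0 0.22 0 0 0; 0.31 0 0 0.268 0 0 0; 0.31 0 0 0.268 0 0 0; 1 0 0 0.268 0 0 0; 1 0 0 0.268 0 0 0; 1 0 0 0.268 0 0 0; 1 0 0 0.268 0 0 0; 1 0 0 0.268 0 0 0; 1 0 0 0.268 0 0 0' 30
python3 -m inch '1 0 0 -0.12 0 0 0; 1 0 0 -0.24 0 0 0; 1 0 0 -0.36 0 0 0; 1 0 0 -0.47 0 0 0; 1 0 0 -0.47 0 0 0'
python3 -m inch '1 0.07 0.14 -0.06 0 0 0.025; 1 0.14 0.28 -0.12 0 0 0.05; 1 0.21 0.42 -0.18 0 0 0.075; 1 0.285 0.562 -0.233 0 0 0.103; 1 0.285 0.562 -0.233 0 0 0.103; 1 0.285 0.562 -0.233 0 0 0.103'
python3 - <<'E'
from h import *
cap('wrist','w4')
P=cloud(load('w4'))
print('floor',rects(P,.52,.72,-.4,-.08,.052,.057,1000)); print('rim',rects(P,.52,.72,-.42,-.06,.066,.08,50));print('stand',rects(P,.5,.72,-.42,-.0,.047,.0515,100))
print('held',rects(P,.4,.7,-.3,-.08,.085,.25,100))
E
python3 plan.py
```

```text
t: 9.45
eef_pos: [0.4359, -0.018, 0.0116]
ee_rot: [-3.141, -0.003, 0.059]
force: [-0.7, -1.4, 7.6]
width: 0.0476
t: 9.95
eef_pos: [0.4375, -0.0175, 0.1562]
ee_rot: [-3.139, -0.009, 0.059]
force: [0.8, 0.3, -0.4]
width: 0.0479
t: 10.55
eef_pos: [0.5297, -0.1826, 0.2204]
ee_rot: [-3.141, 0.001, -0.052]
force: [-1.0, 0.3, -0.9]
width: 0.0475
floor [(39022, array([ 616.3, -247.6]), array([272. , 130.7]), 87.3, np.float64(55.8), array([ 621.5, -248.8]))]
rim [(5652, array([ 613.8, -247.3]), array([281.3, 135.7]), 87.3, np.float64(74.2), array([ 605.5, -263.5]))]
stand [(6162, array([ 615.3, -112.6]), array([ 98.5, 155.2]), 88.7, np.float64(50.6), array([614.1, -86.6])), (142, array([ 535.2, -352.2]), array([38.3,  4.5]), 87.0, np.float64(50.7), array([ 535. , -352.7])), (694, array([ 537. , -269.9]), array([126.7,   7.4]), 87.0, np.float64(50.7), array([ 538. , -263.8]))]
held [(9198, array([ 565.3, -184.5]), array([81. , 58.8]), 87.2, np.float64(239.0), array([ 558.3, -184.2])), (2823, array([ 514. , -181.9]), array([47.9, 16.3]), 87.3, np.float64(240.0), array([ 514.5, -181.9]))]
t 10.6 [ 0.5292 -0.1817  0.2202] [-1.8e+02  1.0e-01 -2.9e+00] F [ 0.1  0.9 -1.2] w 0.0484
```

View pics/w4.png

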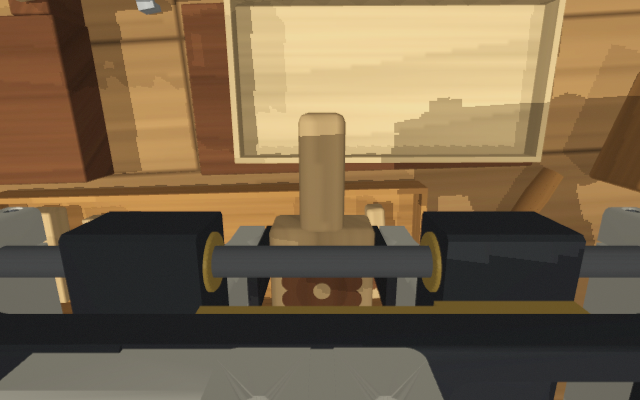

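```bash
python3 plan.py "0.611 -0.168 0.13 -2.7; 0.611 -0.168 0.06 -2.7;0.611 -0.168 0.14 -2.7; 0.4353 -0.1623 0.11 -8.4; 0.4353 -0.1623 0.0095 -8.4"
```

```text
t 10.6 [ 0.5292 -0.1817  0.2202] [-1.8e+02  1.0e-01 -2.9e+00] F [ 0.1  0.9 -1.2] w 0.0484
0.611 -0.168 0.13 -2.7 -> 0.271 -0.059 0.300   -0.001 0.002 -0.003  rows>=2.5
 0.611 -0.168 0.06 -2.7 -> 0.000 -0.000 0.233   0.000 0.000 0.000  rows>=1.4
0.611 -0.168 0.14 -2.7 -> 0.000 0.000 -0.267   0.000 0.000 0.000  rows>=1.6
 0.4353 -0.1623 0.11 -8.4 -> -0.586 0.009 0.100   0.000 -0.000 0.095  rows>=3.6
 0.4353 -0.1623 0.0095 -8.4 -> 0.000 -0.000 0.335   0.000 0.000 0.000  rows>=2.0
```

```bash
python3 -m inch '1 0.1 -0.02 0.1 0 0 0; 1 0.2 -0.04 0.2 0 0 0; 1 0.271 -0.056 0.3 0 0 0; 1 0.271 -0.056 0.3 0 0 0; 1 0.271 -0.056 0.3 0 0 0; 1 0.271 -0.056 0.3 0 0 0'
python3 plan.py "0.611 -0.168 0.06 -2.7"
python3 -m inch '1 0 0 0.1 0 0 0; 1 0 0 0.18 0 0 0; 1 0 0 0.228 0 0 0; 1 0 0 0.228 0 0 0; 1 0 0 0.228 0 0 0; 0.36 0 0 0.228 0 0 0; 0.36 0 0 0.228 0 0 0; 0.36 0 0 0.228 0 0 0; 0.36 0 0 0.228 0 0 0'
python3 plan.py
python3 -m inch '0.36 0 0 -0.1 0 0 0; 0.36 0 0 -0.267 0 0 0; 0.36 0 0 -0.267 0 0 0; 0.36 0 0 -0.267 0 0 0'
python3 plan.py "0.4353 -0.1623 0.11 -8.4"
```

```text
t: 11.2
eef_pos: [0.6118, -0.1682, 0.1323]
ee_rot: [3.141, -0.001, -0.048]
force: [0.2, -0.7, -0.7]
width: 0.0479
t 11.2 [ 0.6118 -0.1682  0.1323] [ 1.8e+02 -1.0e-01 -2.8e+00] F [ 0.2 -0.7 -0.7] w 0.0479
0.611 -0.168 0.06 -2.7 -> -0.003 -0.001 0.241   0.000 -0.001 -0.001  rows>=1.4
t: 12.1
eef_pos: [0.6123, -0.1688, 0.0633]
ee_rot: [-3.142, -0.001, -0.049]
force: [-0.1, 0.1, -0.6]
width: 0.056
t 12.1 [ 0.6123 -0.1688  0.0633] [-180.    -0.    -2.8] F [-0.1  0.1 -0.6] w 0.0560
t: 12.5
eef_pos: [0.613, -0.1688, 0.1447]
ee_rot: [-3.141, -0.004, -0.049]
force: [-0.8, 0.5, -1.0]
width: 0.0563
t 12.5 [ 0.613  -0.1688  0.1447] [-180.    -0.2   -2.8] F [-0.8  0.5 -1. ] w 0.0563
0.4353 -0.1623 0.11 -8.4 -> -0.593 0.008 0.114   -0.000 -0.003 0.093  rows>=3.6
```

```bash
python3 -m inch '0.36 -0.593 0.008 0.0 0 0 0.093; 0.36 -0.593 0.008 0.0 0 0 0.093; 0.36 -0.593 0.008 0.05 0 0 0.093; 0.36 -0.593 0.008 0.114 0 0 0.093; 0.36 -0.593 0.008 0.114 0 0 0.093; 0.36 -0.593 0.008 0.114 0 0 0.093; 0.36 -0.593 0.008 0.114 0 0 0.093'
python3 - <<'E'
from h import *
cap('wrist','w5')
P=cloud(load('w5'))
[print('  ',r) for r in rects(P,.37,.51,-.34,.0,.022,.036,400)]
print('tray',[r for r in rects(P,.5,.72,-.4,-.08,.076,.084,200)])
E
python3 plan.py "0.4353 -0.1623 0.0095 -8.4"
```

```text
t: 13.2
eef_pos: [0.4353, -0.1625, 0.1088]
ee_rot: [3.141, -0.0, -0.146]
force: [0.1, 0.1, 0.7]
width: 0.0558
   (1256, array([ 457.5, -285.2]), array([97.5,  8.6]), 2.9, np.float64(29.2), array([ 460.5, -285.1]))
   (4946, array([ 439.8, -240.9]), array([99.2, 48.2]), 2.4, np.float64(30.7), array([ 440.6, -239. ]))
   (3842, array([ 444.9, -131.8]), array([48.2, 78.2]), 81.2, np.float64(30.5), array([ 440.3, -132.8]))
   (1083, array([ 375.7, -149.3]), array([95.9, 11. ]), 88.6, np.float64(30.6), array([ 373. , -138.4]))
tray []
t 13.2 [ 0.4355 -0.1625  0.1088] [180.   -0.   -8.4] F [-0.1  0.4  0.7] w 0.0562
0.4353 -0.1623 0.0095 -8.4 -> -0.001 -0.000 0.331   0.000 -0.001 0.000  rows>=2.0
```

View pics/w5.png

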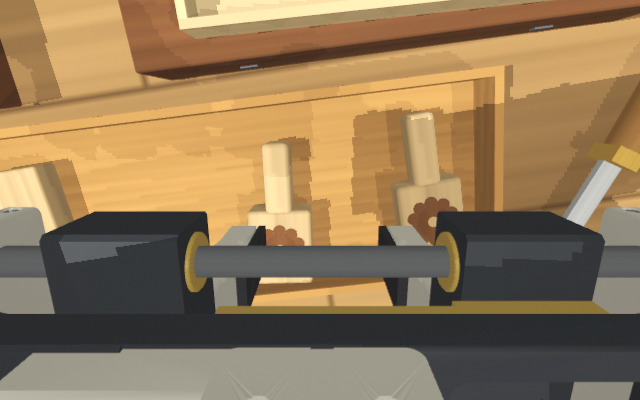

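```bash
python3 plan.py "0.40 -0.128 0.15 -8.8"
python3 -m inch '0.36 -0.135 -0.09 -0.14 0 0 0.007; 0.36 -0.135 -0.09 -0.14 0 0 0.007; 0.36 -0.135 -0.09 -0.14 0 0 0.007; 0.36 -0.135 -0.09 -0.14 0 0 0.007'
python3 - <<'E'
from h import *
cap('wrist','w6')
P=cloud(load('w6'))
[print('  ',r) for r in rects(P,.37,.51,-.34,.0,.022,.036,400)]
E
python3 plan.py "0.418 -0.1277 0.0095 -8.8"
```

```text
t 13.2 [ 0.4355 -0.1625  0.1088] [180.   -0.   -8.4] F [-0.1  0.4  0.7] w 0.0562
0.40 -0.128 0.15 -8.8 -> -0.134 -0.096 -0.137   0.000 -0.001 0.007  rows>=1.3
t: 13.65
eef_pos: [0.3991, -0.1296, 0.151]
ee_rot: [-3.141, -0.002, -0.153]
force: [0.5, 0.3, 0.2]
width: 0.056
   (2162, array([ 479.1, -238.4]), array([210.7, 104.3]), 48.6, np.float64(29.3), array([ 462.3, -260.8]))
   (5838, array([ 434.3, -241. ]), array([110.1,  47.9]), 2.5, np.float64(30.8), array([ 426.5, -240. ]))
   (5910, array([ 427.4, -134.6]), array([126.2, 112.6]), 88.6, np.float64(30.7), array([ 415.2, -128.9]))
t 13.7 [ 0.3988 -0.1298  0.1506] [-180.    -0.    -8.8] F [ 0.3 -0.2 -0.8] w 0.0566
0.418 -0.1277 0.0095 -8.8 -> 0.062 -0.017 0.470   -0.000 -0.001 -0.000  rows>=2.8
```

View pics/w6.png

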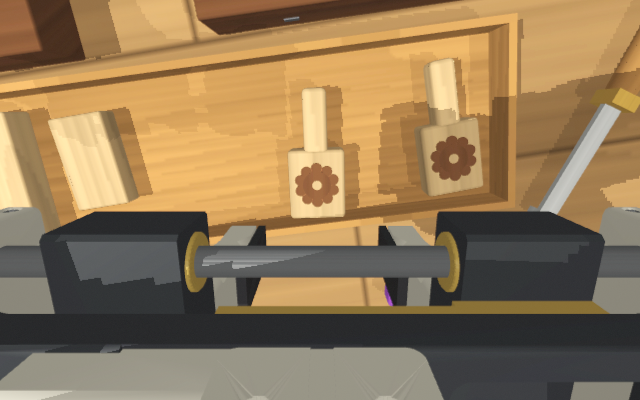

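Run:
```python
from h import *
P=cloud(load('w6'))
[print('  ',r) for r in rects(P,.378,.51,-.2,-.08,.028,.0335,400)]
f=load('w6')
for u,v in [(289,151),(345,150),(291,218),(345,216),(314,88)]: print(u,v,ray(f,u,v,.0305).round(4))
```

```text
(4969, array([ 429.3, -129.2]), array([ 47.8, 108. ]), 82.9, np.float64(30.8), array([ 421.5, -128. ]))
289 151 [ 0.4362 -0.108   0.0305]
345 150 [ 0.4299 -0.1543  0.0305]
291 218 [ 0.3782 -0.0995  0.0305]
345 216 [ 0.3728 -0.1465  0.0305]
314 88 [ 0.4826 -0.1365  0.0305]
```

```bash
python3 -m inch '0.34 0.062 -0.017 0.15 0 0 -0.015; 0.34 0.062 -0.017 0.3 0 0 -0.015; 0.34 0.062 -0.017 0.4 0 0 -0.015; 0.34 0.062 -0.017 0.47 0 0 -0.015; 0.34 0.062 -0.017 0.47 0 0 -0.015; 1 0.062 -0.017 0.47 0 0 -0.015; 1 0.062 -0.017 0.47 0 0 -0.015; 1 0.062 -0.017 0.47 0 0 -0.015; 1 0.062 -0.017 0.47 0 0 -0.015; 1 0.062 -0.017 0.47 0 0 -0.015; 1 0.062 -0.017 0.47 0 0 -0.015' 30
python3 -m inch '1 0 0 -0.12 0 0 0; 1 0 0 -0.24 0 0 0; 1 0 0 -0.36 0 0 0; 1 0 0 -0.47 0 0 0; 1 0 0 -0.47 0 0 0'
python3 plan.py "0.51 -0.30 0.22 -2.7"
```

```text
t: 14.8
eef_pos: [0.4174, -0.1276, 0.0098]
ee_rot: [-3.141, -0.0, -0.138]
force: [-0.5, 0.2, -0.4]
width: 0.048
t: 15.3
eef_pos: [0.42, -0.1276, 0.1552]
ee_rot: [-3.14, -0.008, -0.137]
force: [0.6, 0.4, -1.5]
width: 0.0478
t 15.3 [ 0.42   -0.1276  0.1552] [-179.9   -0.5   -7.9] F [ 0.6  0.4 -1.5] w 0.0478
0.51 -0.30 0.22 -2.7 -> 0.378 0.528 -0.214   -0.001 -0.008 -0.086  rows>=4.1
```

```bash
python3 -m inch '1 0.09 0.13 -0.1 0 0 -0.02; 1 0.18 0.26 -0.2 0 0 -0.04; 1 0.28 0.4 -0.214 0 0 -0.06; 1 0.378 0.528 -0.214 0 -0.005 -0.086; 1 0.378 0.528 -0.214 0 -0.005 -0.086; 1 0.378 0.528 -0.214 0 -0.005 -0.086'
python3 - <<'E'
from h import *
cap('wrist','w7')
P=cloud(load('w7'))
print('floor',rects(P,.52,.72,-.4,-.08,.052,.058,1000)); print('A',rects(P,.52,.72,-.26,-.06,.0755,.09,50))
print('held',rects(P,.4,.7,-.4,-.08,.15,.25,100))
E
python3 plan.py "0.6035 -0.3265 0.13 -2.7"
```

```text
t: 15.9
eef_pos: [0.5076, -0.3015, 0.2128]
ee_rot: [-3.141, 0.008, -0.051]
force: [-1.3, 0.6, -0.7]
width: 0.0476
floor [(34225, array([ 608.7, -246.4]), array([272. , 115.4]), 87.1, np.float64(55.8), array([ 613.1, -259.6]))]
A [(5515, array([ 616.4, -170. ]), array([48.2, 95.4]), 87.2, np.float64(79.7), array([ 609.2, -170.6]))]
held [(9713, array([ 545. , -303.8]), array([80.6, 59.5]), 86.8, np.float64(234.3), array([ 537.8, -302.9])), (3046, array([ 496.7, -301.1]), array([48.6, 23.2]), 87.1, np.float64(234.7), array([ 494.3, -301.1]))]
t 15.9 [ 0.507  -0.3004  0.2131] [-179.9    0.4   -2.9] F [ 0.3 -0.6 -1.5] w 0.0474
0.6035 -0.3265 0.13 -2.7 -> 0.328 0.071 0.275   -0.001 0.007 -0.003  rows>=2.6
```

View pics/w7.png

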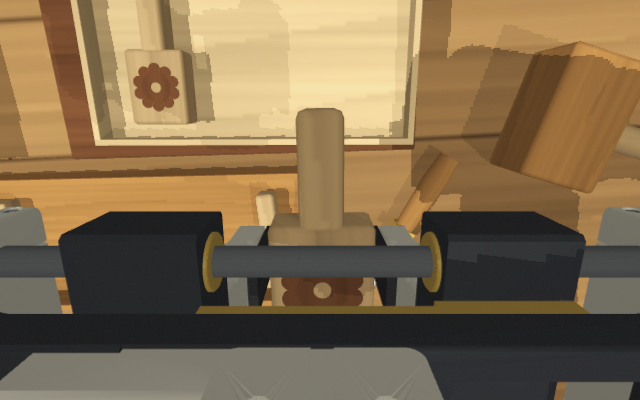

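```bash
python3 -m inch '1 0.12 0.025 0.1 0 0 0; 1 0.24 0.05 0.2 0 0.004 0; 1 0.328 0.064 0.275 0 0.007 -0.003; 1 0.328 0.064 0.275 0 0.007 -0.003; 1 0.328 0.064 0.275 0 0.007 -0.003; 1 0.328 0.064 0.275 0 0.007 -0.003'
python3 plan.py "0.6035 -0.3242 0.0595 -2.7"
```

```text
t: 16.55
eef_pos: [0.6044, -0.3232, 0.133]
ee_rot: [-3.142, -0.003, -0.044]
force: [-0.5, -0.2, -0.2]
width: 0.0478
t 16.6 [ 0.6044 -0.3232  0.133 ] [-180.    -0.2   -2.5] F [-0.5 -0.2 -0.2] w 0.0478
0.6035 -0.3242 0.0595 -2.7 -> -0.004 0.004 0.245   -0.000 -0.003 0.003  rows>=1.5
```

```bash
python3 -m inch '1 0 0.003 0.1 0 0 0.003; 1 0 0.003 0.18 0 0 0.003; 1 0 0.003 0.238 0 0 0.003; 1 0 0.003 0.238 0 0 0.003; 1 0 0.003 0.238 0 0 0.003; 0.36 0 0.003 0.238 0 0 0.003; 0.36 0 0.003 0.238 0 0 0.003; 0.36 0 0.003 0.238 0 0 0.003; 0.36 0 0.003 0.238 0 0 0.003'
python3 -m inch '0.36 0 0 -0.1 0 0 0; 0.36 0 0 -0.267 0 0 0; 0.36 0 0 -0.267 0 0 0; 0.36 0 0 -0.267 0 0 0'
python3 plan.py "0.41 -0.24 0.16 2.5"
```

```text
t: 17.45
eef_pos: [0.605, -0.325, 0.061]
ee_rot: [-3.142, -0.003, -0.048]
force: [-0.4, -0.2, 0.1]
width: 0.056
t: 17.85
eef_pos: [0.6056, -0.3252, 0.1426]
ee_rot: [3.141, -0.006, -0.048]
force: [-0.3, -0.4, -0.5]
width: 0.0562
t 17.9 [ 0.6056 -0.3252  0.1426] [180.   -0.3  -2.8] F [-0.3 -0.4 -0.5] w 0.0562
0.41 -0.24 0.16 2.5 -> -0.665 -0.252 -0.062   0.001 -0.006 -0.088  rows>=4.3
```

```bash
python3 -m inch '0.5 -0.1 -0.252 -0.1 0 0 -0.088; 0.59 -0.665 -0.252 -0.062 0 -0.006 -0.088; 0.59 -0.665 -0.252 -0.062 0 -0.006 -0.088; 0.59 -0.665 -0.252 -0.062 0 -0.006 -0.088; 0.59 -0.665 -0.252 -0.062 0 -0.006 -0.088; 0.59 -0.665 -0.252 -0.062 0 -0.006 -0.088; 0.59 -0.665 -0.252 -0.062 0 -0.006 -0.088'
python3 - <<'E'
from h import *
cap('wrist','w8')
P=cloud(load('w8'))
[print('  ',r) for r in rects(P,.379,.51,-.282,-.08,.028,.0335,400)]
print('walls',rects(P,.379,.51,-.32,-.27,.0345,.045,50))
E
python3 plan.py
```

```text
t: 18.55
eef_pos: [0.4083, -0.2397, 0.1587]
ee_rot: [-3.141, 0.004, 0.044]
force: [1.0, -0.3, 0.2]
width: 0.0359
   (4839, array([ 434.3, -241.4]), array([108.5,  47.8]), 2.7, np.float64(30.8), array([ 425.5, -241.8]))
walls [(1407, array([ 444.5, -281.1]), array([ 22.2, 130.9]), 89.8, np.float64(38.8), array([ 453.4, -286.7]))]
t 18.6 [ 0.4091 -0.2398  0.1586] [-180.     0.2    2.5] F [ 0.4 -0.5  0. ] w 0.0358
```

View pics/w8.png

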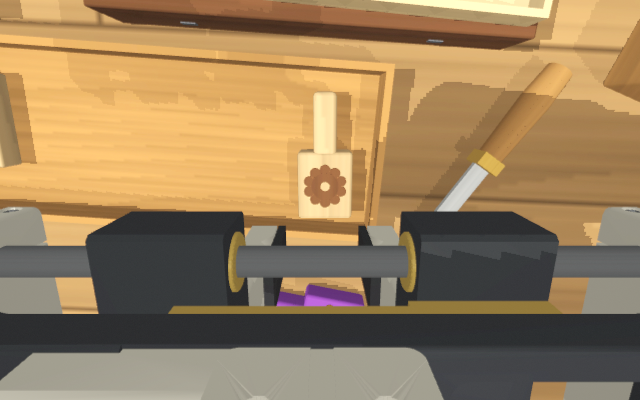

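```bash
python3 plan.py "0.4523 -0.2406 0.08 2.6; 0.4523 -0.2406 0.0095 2.6"
```

```text
t 18.6 [ 0.4091 -0.2398  0.1586] [-180.     0.2    2.5] F [ 0.4 -0.5  0. ] w 0.0358
0.4523 -0.2406 0.08 2.6 -> 0.145 0.009 0.261   -0.000 0.004 -0.001  rows>=1.8
 0.4523 -0.2406 0.0095 2.6 -> 0.000 -0.000 0.235   0.000 0.000 0.000  rows>=1.4
```

```bash
python3 -m inch '0.61 0.145 0.009 0.13 0 0 0; 0.61 0.145 0.009 0.261 0 0 0; 0.61 0.145 0.009 0.261 0 0 0; 0.61 0.145 0.009 0.261 0 0 0; 0.61 0.145 0.009 0.35 0 0 0; 0.61 0.145 0.009 0.44 0 0 0; 0.61 0.145 0.009 0.497 0 0 0; 0.61 0.145 0.009 0.497 0 0 0; 1 0.145 0.009 0.497 0 0 0; 1 0.145 0.009 0.497 0 0 0; 1 0.145 0.009 0.497 0 0 0; 1 0.145 0.009 0.497 0 0 0' 45
python3 -m inch '1 0 0 -0.06 0 0 0; 1 0 0 -0.12 0 0 0; 1 0 0 -0.24 0 0 0; 1 0 0 -0.36 0 0 0; 1 0 0 -0.47 0 0 0; 1 0 0 -0.47 0 0 0'
python3 plan.py "0.535 -0.248 0.22 -2.7"
```

```text
t: 19.8
eef_pos: [0.4532, -0.2408, 0.0112]
ee_rot: [3.141, 0.001, 0.044]
force: [-0.7, 1.0, 8.1]
width: 0.0199
t: 20.4
eef_pos: [0.4554, -0.2414, 0.1561]
ee_rot: [3.139, -0.005, 0.045]
force: [0.2, -0.6, -1.6]
width: 0.0195
t 20.4 [ 0.4554 -0.2414  0.1561] [179.9  -0.3   2.6] F [ 0.2 -0.6 -1.6] w 0.0195
0.535 -0.248 0.22 -2.7 -> 0.265 0.034 -0.212   0.002 -0.005 0.088  rows>=2.0
```

```bash
python3 -m inch '1 0.07 0.01 -0.1 0 0 0.03; 1 0.14 0.02 -0.2 0 0 0.05; 1 0.21 0.03 -0.212 0 0 0.07; 1 0.265 0.034 -0.212 0 -0.005 0.088; 1 0.265 0.034 -0.212 0 -0.005 0.088; 1 0.265 0.034 -0.212 0 -0.005 0.088'
python3 - <<'E'
from h import *
cap('wrist','w9')
P=cloud(load('w9'))
print('floor',rects(P,.52,.72,-.4,-.08,.052,.058,1000)); print('AB',rects(P,.52,.72,-.38,-.06,.0755,.09,50))
print('held',rects(P,.4,.7,-.4,-.08,.13,.26,100))
E
python3 plan.py "0.635 -0.248 0.13 -2.7"
```

```text
t: 21.0
eef_pos: [0.5322, -0.2471, 0.2132]
ee_rot: [-3.142, 0.01, -0.048]
force: [-0.6, -0.1, -1.1]
width: 0.0195
floor [(33914, array([ 616.2, -247. ]), array([272.2, 130.9]), 87.3, np.float64(55.8), array([ 621.9, -247.1]))]
AB [(5659, array([ 617.4, -325.7]), array([ 48.4, 109.6]), 88.0, np.float64(79.9), array([ 608.6, -324.5])), (5610, array([ 622.9, -169.8]), array([ 48.2, 108.7]), 87.2, np.float64(79.7), array([ 614. , -170.3]))]
held [(4093, array([ 553.6, -248.4]), array([46.9, 30.2]), 87.2, np.float64(232.0), array([ 552.7, -248.3])), (1521, array([ 523.6, -246.4]), array([23.4, 29.7]), 88.5, np.float64(232.8), array([ 518.6, -246.6]))]
t 21.1 [ 0.5319 -0.2471  0.2133] [-180.     0.6   -2.8] F [-0.1  0.8 -1.2] w 0.0195
0.635 -0.248 0.13 -2.7 -> 0.346 -0.014 0.274   -0.000 0.010 -0.001  rows>=2.7
```

View pics/w9.png

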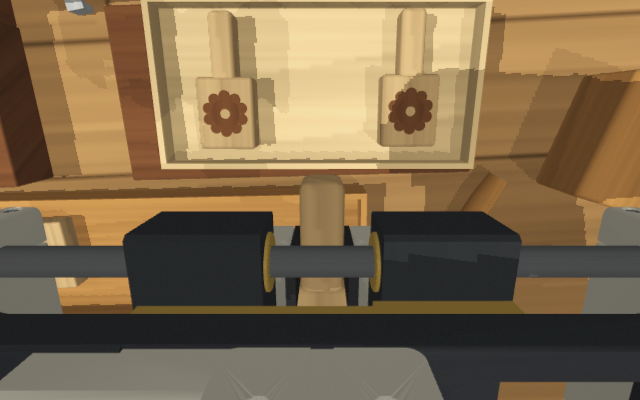

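```bash
python3 -m inch '1 0.12 0 0.1 0 0 0; 1 0.24 0 0.2 0 0.005 0; 1 0.343 -0.012 0.274 0 0.01 -0.001; 1 0.343 -0.012 0.274 0 0.01 -0.001; 1 0.343 -0.012 0.274 0 0.01 -0.001; 1 0.343 -0.012 0.274 0 0.01 -0.001'
python3 plan.py "0.634 -0.248 0.062 -2.7"
```

```text
t: 21.65
eef_pos: [0.6343, -0.2488, 0.1316]
ee_rot: [3.141, -0.002, -0.047]
force: [0.4, -0.3, -1.0]
width: 0.0196
t 21.6 [ 0.6343 -0.2488  0.1316] [ 1.8e+02 -1.0e-01 -2.7e+00] F [ 0.4 -0.3 -1. ] w 0.0196
0.634 -0.248 0.062 -2.7 -> -0.002 -0.003 0.232   0.000 -0.002 0.000  rows>=1.4
```

```bash
python3 -m inch '1 0 0 0.1 0 0 0; 1 0 0 0.18 0 0 0; 1 0 0 0.226 0 0 0; 1 0 0 0.226 0 0 0; 1 0 0 0.226 0 0 0; 0.55 0 0 0.226 0 0 0; 0.55 0 0 0.226 0 0 0; 0.55 0 0 0.226 0 0 0; 0.55 0 0 0.226 0 0 0'
python3 -m inch '0.55 0 0 -0.1 0 0 0; 0.55 0 0 -0.25 0 0 0; 0 0 0 -0.4 0 0 0; 0 0 0 -0.4 0 0 0; 0 0 0 -0.4 0 0 0'
python3 plan.py "0.535 -0.24 0.24 -1.4; 0.56 0.05 0.24 -1.4"; python3 -c "
from h import *; print(np.degrees(arm.get_state()['q']).round(1))"
```

```text
t: 22.55
eef_pos: [0.6352, -0.2487, 0.0633]
ee_rot: [3.141, -0.002, -0.047]
force: [-0.3, 0.1, 0.2]
width: 0.0391
t: 23.05
eef_pos: [0.6355, -0.2486, 0.1846]
ee_rot: [3.141, -0.004, -0.047]
force: [0.2, -0.4, -0.4]
width: 0.0579
t 23.1 [ 0.6355 -0.2486  0.1846] [180.   -0.3  -2.7] F [ 0.2 -0.4 -0.4] w 0.0579
0.535 -0.24 0.24 -1.4 -> -0.335 -0.013 -0.186   0.000 -0.004 -0.022  rows>=2.3
 0.56 0.05 0.24 -1.4 -> 0.060 -0.968 -0.000   0.000 0.000 0.000  rows>=5.8
[ -5.   22.6  -1.8   0.  -65.3  92.3]
```

```bash
python3 -m inch '0 -0.335 -0.013 -0.186 0 0 -0.022; 0 -0.335 -0.013 -0.186 0 0 -0.022; 0 -0.335 -0.013 -0.186 0 0 -0.022; 0 -0.335 -0.013 -0.186 0 0 -0.022; 0 -0.335 -0.013 -0.186 0 0 -0.022'
python3 - <<'E'
from h import *
cap('wrist','w10'); print(np.round(load('w10')['s']['eef_pos'],4))
P=cloud(load('w10'))
print('floor',rects(P,.52,.72,-.4,-.08,.052,.058,1000)); print('ABC',rects(P,.52,.72,-.38,-.06,.0755,.09,50));print('rim',rects(P,.52,.72,-.42,-.06,.066,.0755,50));print('stand',rects(P,.5,.72,-.42,-.0,.047,.052,100))
E
python3 -m inch '0 0.06 -0.968 0 0 0 0; 0 0.06 -0.968 0 0 0 0; 0 0.06 -0.968 0 0 0 0; 0 0.06 -0.968 0 0 0 0; 0 0.06 -0.968 0 0 0 0; 0 0.06 -0.968 0 0 0 0; 0 0.06 -0.968 0 0 0 0; 0 0.06 -0.968 0 0 0 0; 0 0.06 -0.968 0 0 0 0'
python3 - <<'E'
from h import *
cap('wrist','w11'); print(np.round(load('w11')['s']['eef_pos'],4))
P=cloud(load('w11'))
for a in [(.5,.695,.03,.40,.044,.052)]: print('out',rects(P,*a,1000))
print('in',rects(P,.5,.72,-.25,-.02,.047,.0525,400)); print('stop',rects(P,.5,.72,.35,.45,.07,.09,100))
print('peg',rects(P,.66,.78,-.1,.12,.1,.118,20)); print('arm',rects(P,.66,.78,-.1,.12,.058,.072,20))
E
```

```text
t: 23.55
eef_pos: [0.5345, -0.2399, 0.2378]
ee_rot: [-3.142, -0.001, -0.024]
force: [0.1, -0.4, -1.1]
width: 0.0869
[ 0.5345 -0.2399  0.2378]
floor [(23962, array([ 616.3, -247.3]), array([271.7, 130.9]), 87.3, np.float64(55.9), array([ 624.3, -246.1]))]
ABC [(4731, array([ 622.9, -169.8]), array([ 48.7, 109.9]), 87.2, np.float64(79.7), array([ 613.8, -170.1])), (4732, array([ 617.2, -325.6]), array([ 48.3, 109.1]), 87.9, np.float64(79.9), array([ 608.5, -324.5])), (4679, array([ 616.5, -248.2]), array([ 47.9, 109.4]), 87.8, np.float64(79.8), array([ 607.8, -247.8]))]
rim [(6372, array([ 616.2, -247. ]), array([281.1, 140.6]), 87.3, np.float64(74.2), array([ 626.2, -244.7])), (117, array([ 652.2, -181.1]), array([ 1.1, 47.6]), 87.8, np.float64(71.0), array([ 652.2, -181.2])), (120, array([ 647.8, -316.8]), array([ 1.2, 47.5]), 87.2, np.float64(71.0), array([ 647.3, -316.8])), (98, array([ 597.3, -192.4]), array([ 0.9, 56.8]), 87.4, np.float64(70.0), array([ 599.7, -192.6])), (111, array([ 593.3, -301.1]), array([ 1.3, 57.6]), 88.3, np.float64(71.1), array([ 593.8, -300.9]))]
stand [(6885, array([ 612.8, -228. ]), array([329.3, 154.4]), 88.6, np.float64(50.6), array([ 600.3, -116.5]))]
t: 24.5
eef_pos: [0.5595, 0.0496, 0.2372]
ee_rot: [3.14, 0.001, -0.024]
force: [-0.6, 0.0, 0.6]
width: 0.0879
[0.5595 0.0496 0.2372]
out [(48378, array([619.8, 214.1]), array([323. , 156.6]), 88.9, np.float64(48.6), array([621.7, 210.3]))]
in [(7895, array([ 614.1, -157.1]), array([188.6, 154.8]), 88.8, np.float64(50.9), array([611.7, -94.8]))]
stop []
peg []
arm [(1984, array([713.8,  26.4]), array([18.3, 98.2]), 4.2, np.float64(64.7), array([711.5,  34.4]))]
```

View pics/w10.png

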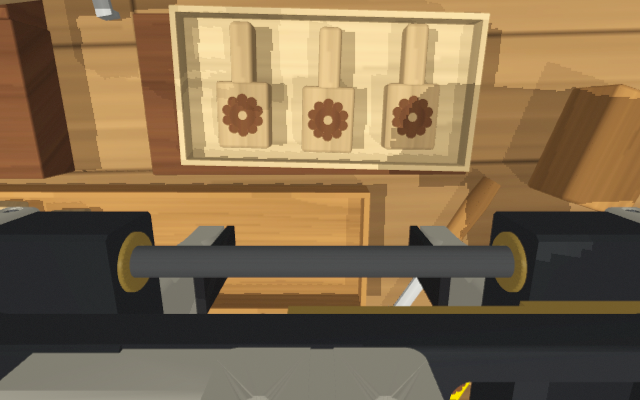

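View pics/w11.png

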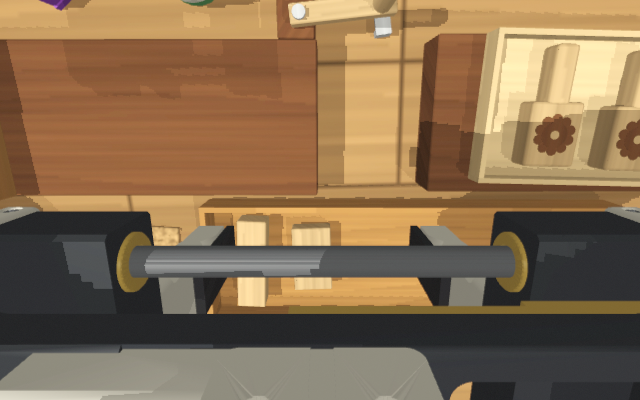

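```bash
python3 plan.py "0.59 -0.15 0.2 -46; 0.6133 -0.418 0.16 -91.1; 0.6133 -0.418 0.059 -91.1"
python3 - <<'E'
from h import *
P=cloud(load('top2'));print(rects(P,.4,.75,-.75,-.4,.02,.08,30))
E
```

```text
t 24.6 [0.5595 0.0492 0.2375] [179.9   0.   -1.4] F [-0.4  0.6  0.2] w 0.0878
0.59 -0.15 0.2 -46 -> 0.118 0.661 0.126   0.001 -0.000 0.743  rows>=5.2
 0.6133 -0.418 0.16 -91.1 -> 0.697 0.565 0.133   0.000 -0.000 0.752  rows>=5.4
 0.6133 -0.418 0.059 -91.1 -> 0.000 -0.000 0.337   0.000 0.000 0.000  rows>=2.0
[(107, array([ 720.3, -681.4]), array([100.5,  28. ]), 50.8, np.float64(74.9), array([ 715.6, -677.1])), (63, array([ 724.8, -579.7]), array([58.8, 27.5]), 49.2, np.float64(53.9), array([ 721.3, -573.6])), (71, array([ 651.2, -702.9]), array([15.1, 77.4]), 48.3, np.float64(73.0), array([ 650.9, -702.3])), (1071, array([ 522.3, -627.8]), array([265.8, 120.4]), 72.1, np.float64(59.6), array([ 534.9, -575.6])), (67, array([ 489. , -419.4]), array([18.9, 65. ]), 59.0, np.float64(23.9), array([ 490.8, -420.7]))]
```

```bash
python3 -m inch '0 0.118 0.661 0.126 0 0 0.743; 0 0.118 0.661 0.126 0 0 0.743; 0 0.118 0.661 0.126 0 0 0.743; 0 0.118 0.661 0.126 0 0 0.743; 0 0.118 0.661 0.126 0 0 0.743; 0 0.118 0.661 0.126 0 0 0.743; 0 0.118 0.661 0.126 0 0 0.743; 0 0.118 0.661 0.126 0 0 0.743'
python3 -m inch '0 0.697 0.565 0.133 0 0 0.752; 0 0.697 0.565 0.133 0 0 0.752; 0 0.697 0.565 0.133 0 0 0.752; 0 0.697 0.565 0.133 0 0 0.752; 0 0.697 0.565 0.133 0 0 0.752; 0 0.697 0.565 0.133 0 0 0.752; 0 0.697 0.565 0.133 0 0 0.752; 0 0.697 0.565 0.133 0 0 0.752; 0 0.697 0.565 0.133 0 0 0.752'
python3 plan.py "0.6133 -0.418 0.10 -91.1; 0.6133 -0.418 0.059 -91.1"; python3 -c "
from h import *; print(np.degrees(arm.get_state()['q']).round(1))"
```

```text
t: 25.35
eef_pos: [0.5902, -0.1488, 0.2011]
ee_rot: [-3.141, -0.001, -0.799]
force: [0.2, 0.6, -0.7]
width: 0.0877
t: 26.25
eef_pos: [0.6143, -0.4158, 0.1616]
ee_rot: [-3.14, -0.0, -1.586]
force: [0.1, 0.6, 0.6]
width: 0.0875
t 26.2 [ 0.6143 -0.4158  0.1616] [-179.9   -0.   -90.9] F [0.1 0.6 0.6] w 0.0875
0.6133 -0.418 0.10 -91.1 -> 0.007 0.004 0.205   -0.002 -0.000 0.003  rows>=1.2
 0.6133 -0.418 0.059 -91.1 -> 0.000 -0.000 0.137   0.000 0.000 0.000  rows>=0.8
[-19.1  28.9   5.3  -0.  -66.3  18.2]
```

```bash
python3 -m inch '0 0.007 0.004 0.15 0 0 0.003; 0 0.007 0.004 0.28 0 0 0.003; 0 0.007 0.004 0.342 0 0 0.003; 0 0.007 0.004 0.342 0 0 0.003; 0 0.007 0.004 0.342 0 0 0.003'
python3 plan.py "0.6134 -0.388 0.059 -91.1"
python3 - <<'E'
from h import *
cap('scene','s3'); crop('s3',160,100,420,300,3,'s3c')
E
```

```text
t: 26.75
eef_pos: [0.6136, -0.4187, 0.0597]
ee_rot: [-3.14, -0.001, -1.59]
force: [0.3, -0.6, 1.0]
width: 0.0874
t 26.8 [ 0.6136 -0.4187  0.0597] [-1.799e+02 -1.000e-01 -9.110e+01] F [ 0.3 -0.6  1. ] w 0.0874
0.6134 -0.388 0.059 -91.1 -> -0.102 0.003 0.002   -0.002 -0.001 -0.000  rows>=0.6
```

View pics/s3c.png

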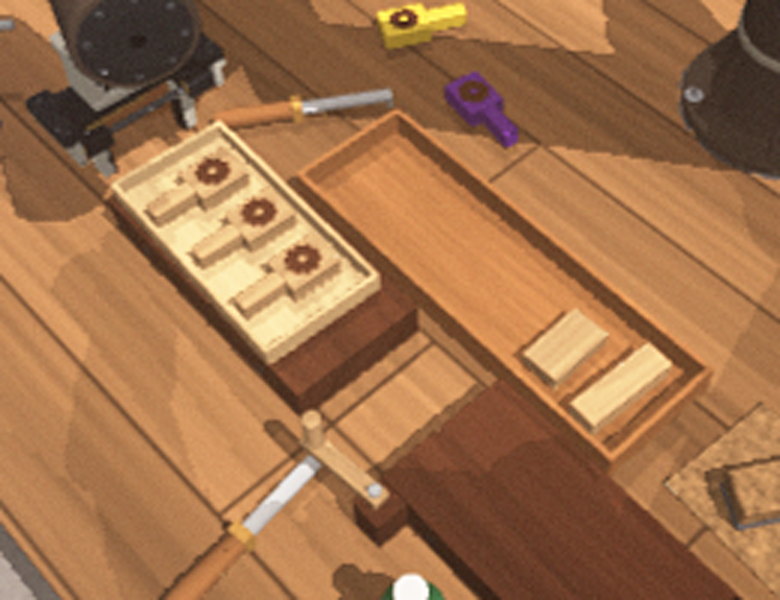

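```bash
python3 -m inch '0 -0.035 0 0 0 0 0; 0 -0.06 0 0 0 0 0; 0 -0.08 0 0 0 0 0; 0 -0.1 0 0 0 0 0; 0 -0.12 0.001 0 0 0 0; 0 -0.145 0.001 0 0 0 0; 0 -0.175 0.002 0 0 0 0; 0 -0.205 0.002 0 0 0 0; 0 -0.235 0.002 0 0 0 0; 0 -0.265 0.003 0 0 0 0; 0 -0.295 0.003 0 0 0 0; 0 -0.32 0.003 0 0 0 0'
python3 plan.py
python3 - <<'E'
from h import *
cap('scene','s4'); crop('s4',160,100,420,300,3,'s4c')
for n in('s4',):
  P=cloud(load(n)); print('rim',rects(P,.5,.72,-.42,.15,.066,.0755,50)); 
cap('top','t4'); P=cloud(load('t4')); print('floor',rects(P,.53,.71,-.42,.15,.052,.059,200))
E
```

```text
t: 28.0
eef_pos: [0.6137, -0.3225, 0.0582]
ee_rot: [-3.141, -0.0, -1.593]
force: [-0.2, -2.3, 0.8]
width: 0.0877
t 28.0 [ 0.6137 -0.3225  0.0582] [-180.    -0.   -91.2] F [-0.2 -2.3  0.8] w 0.0877
rim [(162, array([ 610.4, -271. ]), array([ 78. , 140.7]), 88.9, np.float64(71.7), array([ 597.8, -293.3])), (153, array([ 546.4, -124.7]), array([201.8,  25.1]), 82.7, np.float64(71.9), array([ 548.2, -113.5])), (75, array([ 679.8, -215. ]), array([132.9,   5.6]), 88.3, np.float64(71.8), array([ 679.8, -213.6])), (174, array([630.4, -84. ]), array([115.7, 109.5]), 88.6, np.float64(72.1), array([653. , -54.1]))]
floor []
```

View pics/s4c.png

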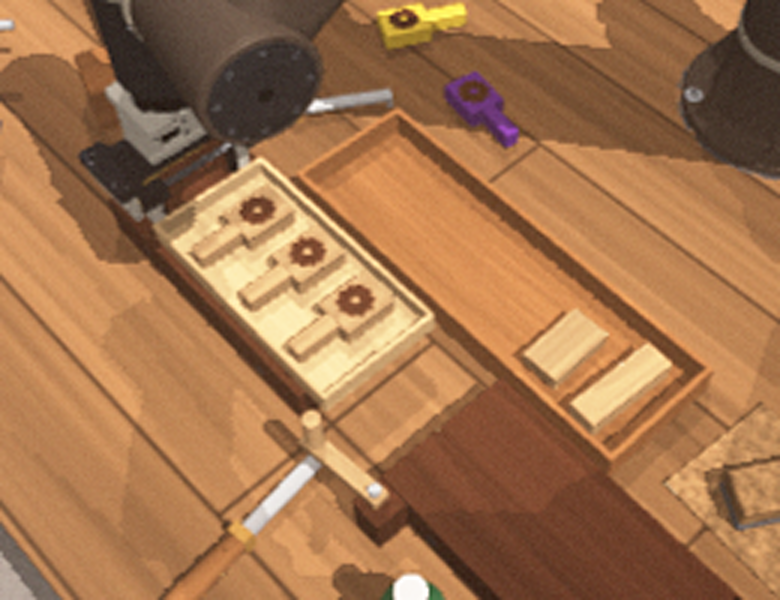

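```bash
python3 -m inch '0 -0.033 0 0 0 0 0; 0 -0.066 0.001 0 0 0 0; 0 -0.1 0.001 0 0 0 0; 0 -0.133 0.002 0 0 0 0; 0 -0.166 0.002 0 0 0 0; 0 -0.2 0.002 0 0 0 0; 0 -0.233 0.003 0 0 0 0; 0 -0.266 0.003 0 0 0 0; 0 -0.3 0.003 0 0 0 0; 0 -0.333 0.004 0 0 0 0; 0 -0.366 0.004 0 0 0 0; 0 -0.4 0.004 0 0 0 0'
python3 plan.py
python3 - <<'E'
from h import *
cap('scene','s5'); crop('s5',160,100,420,300,3,'s5c')
P=cloud(load('s5')); print('rim',rects(P,.5,.705,-.42,.15,.066,.0755,50));
E
```

```text
t: 29.3
eef_pos: [0.6153, -0.2028, 0.0584]
ee_rot: [-3.14, -0.0, -1.593]
force: [-0.4, -3.0, 1.0]
width: 0.0877
t 29.3 [ 0.6153 -0.2028  0.0584] [-179.9   -0.   -91.3] F [-0.4 -3.   1. ] w 0.0877
rim [(53, array([ 545.8, -161. ]), array([20.9, 61.6]), 17.5, np.float64(71.9), array([ 548.3, -164. ])), (112, array([ 626.4, -188.8]), array([116.2,  31.7]), 9.3, np.float64(71.9), array([ 630.7, -183.2])), (102, array([547. , -55.3]), array([140.8,   7.7]), 89.2, np.float64(71.8), array([547.6, -53.9])), (71, array([567.9,  87.4]), array([60. , 30.4]), 30.6, np.float64(71.5), array([565.4,  84.7])), (125, array([658.3,  80.7]), array([ 47.9, 102.7]), 54.3, np.float64(72.0), array([661. ,  78.2]))]
```

View pics/s5c.png

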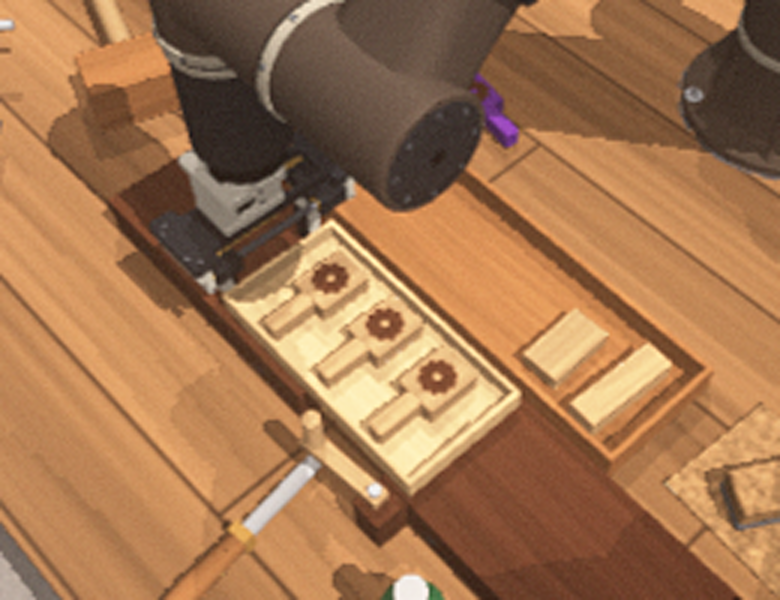

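```bash
python3 -m inch '0 -0.033 0 0 0 0 0; 0 -0.066 0.001 0 0 0 0; 0 -0.1 0.001 0 0 0 0; 0 -0.133 0.002 0 0 0 0; 0 -0.166 0.002 0 0 0 0; 0 -0.2 0.002 0 0 0 0; 0 -0.233 0.003 0 0 0 0; 0 -0.266 0.003 0 0 0 0; 0 -0.3 0.003 0 0 0 0; 0 -0.333 0.004 0 0 0 0; 0 -0.366 0.004 0 0 0 0; 0 -0.4 0.004 0 0 0 0'
python3 plan.py
python3 - <<'E'
from h import *
cap('scene','s6'); crop('s6',200,140,440,350,3,'s6c')
P=cloud(load('s6')); print('rim',rects(P,.5,.705,-.42,.25,.066,.0755,50));
E
```

```text
t: 30.55
eef_pos: [0.6166, -0.0827, 0.0582]
ee_rot: [-3.141, -0.0, -1.593]
force: [0.4, -1.3, -0.0]
width: 0.0878
t 30.6 [ 0.6166 -0.0827  0.0582] [-179.9   -0.   -91.3] F [ 0.4 -1.3 -0. ] w 0.0878
rim [(219, array([585.9, -39.2]), array([ 92.9, 182.5]), 49.3, np.float64(72.2), array([589.2, -39. ])), (187, array([554.6, 147.3]), array([166. ,  62.7]), 66.5, np.float64(71.3), array([560. , 158.3])), (283, array([681.3,  86.4]), array([ 68.7, 272.7]), 12.8, np.float64(71.4), array([676.9, 110.9]))]
```

View pics/s6c.png

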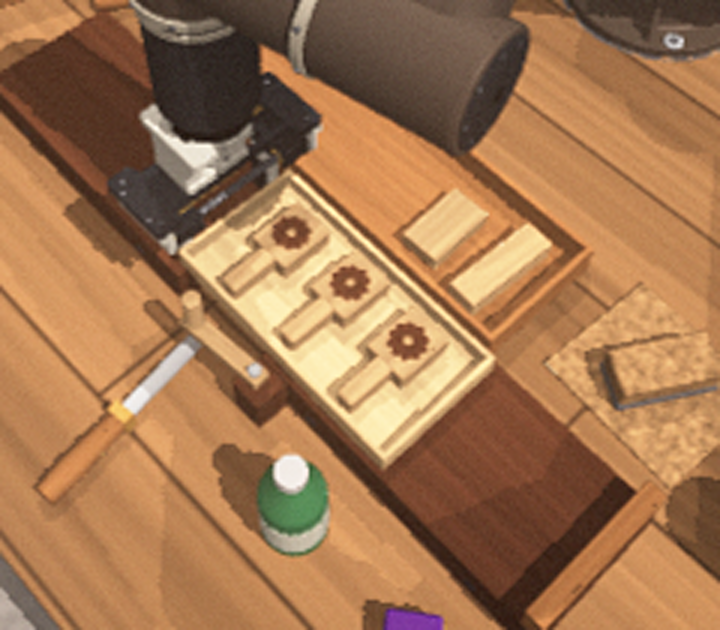

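```bash
python3 -m inch '0 -0.033 0 0 0 0 0; 0 -0.066 0.001 0 0 0 0; 0 -0.1 0.001 0 0 0 0; 0 -0.133 0.002 0 0 0 0; 0 -0.166 0.002 0 0 0 0; 0 -0.2 0.002 0 0 0 0; 0 -0.233 0.003 0 0 0 0; 0 -0.266 0.003 0 0 0 0; 0 -0.3 0.003 0 0 0 0; 0 -0.333 0.004 0 0 0 0; 0 -0.366 0.004 0 0 0 0; 0 -0.4 0.004 0 0 0 0'
python3 -m inch '0 -0.02 0 0 0 0 0; 0 -0.04 0.0 0 0 0 0; 0 -0.06 0.0 0 0 0 0; 0 -0.08 0 0 0 0 0; 0 -0.09 0 0 0 0 0'
python3 plan.py
python3 - <<'E'
from h import *
cap('scene','s7'); crop('s7',200,140,440,350,3,'s7c')
P=cloud(load('s7')); print('rim',rects(P,.5,.705,-.1,.38,.0665,.0755,50)); print('stop',rects(P,.5,.705,.35,.45,.0775,.09,50));
E
```

```text
t: 31.8
eef_pos: [0.6181, 0.0373, 0.0582]
ee_rot: [-3.14, -0.0, -1.593]
force: [0.8, -2.5, 2.4]
width: 0.0876
t: 32.3
eef_pos: [0.6188, 0.064, 0.0582]
ee_rot: [-3.14, -0.0, -1.593]
force: [0.3, -3.0, 1.7]
width: 0.0878
t 32.3 [0.6188 0.064  0.0582] [-179.9   -0.   -91.3] F [ 0.3 -3.   1.7] w 0.0878
rim [(702, array([617.6, 217.4]), array([283.2, 142.9]), 88.8, np.float64(70.9), array([617.8, 233.9])), (50, array([647.6, 144.5]), array([18.5, 56.3]), 73.3, np.float64(72.4), array([645.9, 148.2]))]
stop [(541, array([623.6, 386.5]), array([ 20.3, 154.8]), 88.5, np.float64(82.6), array([626.4, 386.4]))]
```

View pics/s7c.png

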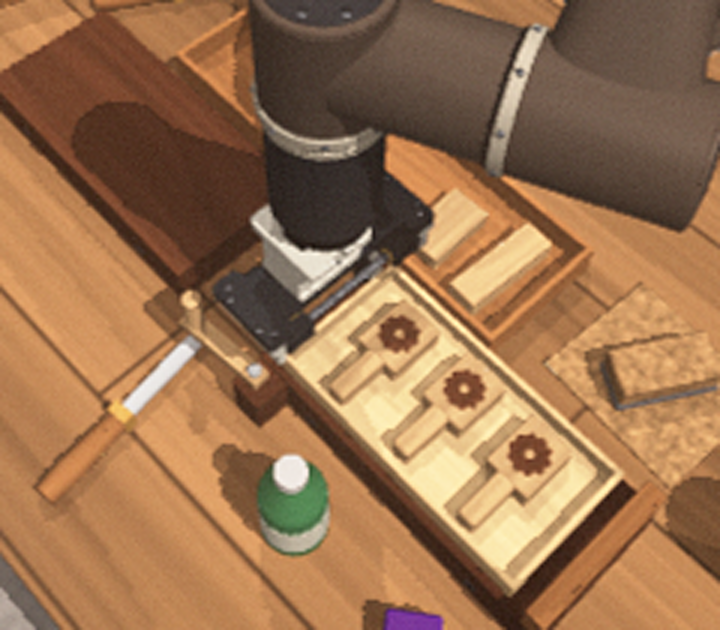

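```bash
python3 -m inch '0 -0.013 -0.002 0 0 0 0; 0 -0.026 -0.004 0 0 0 0; 0 -0.037 -0.006 0 0 0 0; 0 -0.046 -0.007 0 0 0 0; 0 -0.052 -0.008 0 0 0 0; 0 -0.052 -0.008 0 0 0 0'
python3 -m inch '0 -0.006 0 0 0 0 0; 0 -0.006 0 0 0 0 0'
python3 -m inch '0 -0.005 0 0 0 0 0; 0 -0.005 0 0 0 0 0'
python3 plan.py
```

```text
t: 32.95
eef_pos: [0.6215, 0.0795, 0.058]
ee_rot: [-3.14, 0.0, -1.593]
force: [-0.7, -1.5, -0.0]
width: 0.0873
t: 33.15
eef_pos: [0.6215, 0.0811, 0.058]
ee_rot: [-3.14, -0.0, -1.593]
force: [-0.1, 0.1, -0.3]
width: 0.0878
t: 33.35
eef_pos: [0.6212, 0.0817, 0.0581]
ee_rot: [-3.141, -0.001, -1.593]
force: [0.2, -4.8, 0.9]
width: 0.0875
t 33.4 [0.6212 0.0817 0.0581] [-1.80e+02 -1.00e-01 -9.13e+01] F [ 0.2 -4.8  0.9] w 0.0875
```

```bash
for i in 1; do python3 -m inch '0 -0.005 0 0 0 0 0; 0 -0.005 0 0 0 0 0'; python3 -m inch '0 -0.005 0 0 0 0 0; 0 -0.005 0 0 0 0 0';  done
python3 - <<'E'
from h import *
cap('scene','s8');cap('top','t8')
P=cloud(load('s8')); print('rim',rects(P,.5,.705,-.1,.38,.0665,.0755,50)); print('stop',rects(P,.5,.705,.35,.45,.0775,.09,50)); 
P=cloud(load('t8')); print('rim',rects(P,.5,.705,-.1,.38,.0665,.0755,50)); print('stop',rects(P,.5,.705,.35,.45,.0775,.09,50)); 
crop('s8',280,200,420,350,5,'s8c')
E
python3 plan.py
```

```text
t: 33.55
eef_pos: [0.621, 0.0818, 0.0581]
ee_rot: [3.141, -0.003, -1.594]
force: [0.4, -11.0, 1.2]
width: 0.0875
t: 33.75
eef_pos: [0.621, 0.0819, 0.0581]
ee_rot: [3.141, -0.004, -1.594]
force: [1.9, -17.7, 1.3]
width: 0.0875
rim [(345, array([565.6, 228.1]), array([ 93.7, 291.7]), 14.5, np.float64(71.0), array([564.2, 221.2])), (297, array([688.2, 240. ]), array([ 38.5, 274. ]), 6.1, np.float64(71.0), array([686.9, 257.9])), (54, array([616.2, 373.7]), array([ 4.1, 72.2]), 89.0, np.float64(71.5), array([615.8, 373.7]))]
stop [(540, array([622.7, 386.4]), array([ 20.2, 155.4]), 88.6, np.float64(82.5), array([626.9, 386.4]))]
rim []
stop [(63, array([674.2, 382.2]), array([20.1, 50.8]), 89.3, np.float64(82.5), array([674.6, 381.5]))]
t 33.9 [0.6209 0.0819 0.0581] [179.9  -0.2 -91.3] F [  1.  -16.6   0.6] w 0.0876
```

View pics/s8c.png

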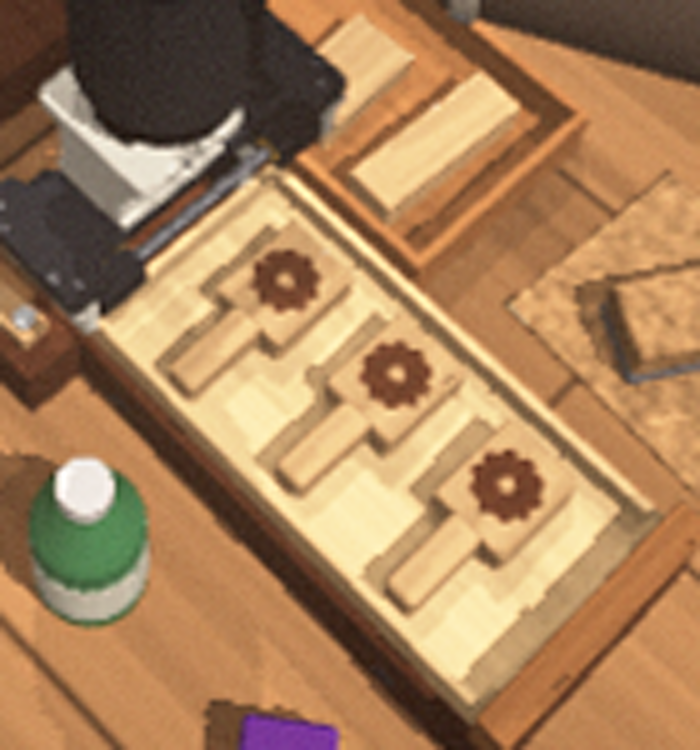

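```bash
python3 -m inch '0 0.03 0 0 0 0 0; 0 0.07 0 0 0 0 0; 0 0.12 0 0 0 0 0; 0 0.12 0 0 0 0 0; 0 0.12 0 -0.15 0 0 0; 0 0.12 0 -0.3 0 0 0; 0 0.12 0 -0.45 0 0 0; 0 0.12 0 -0.5 0 0 0; 0 0.12 0 -0.5 0 0 0'
python3 plan.py "0.69 0.06 0.21 -91.2"
```

```text
t: 34.75
eef_pos: [0.6223, 0.0498, 0.212]
ee_rot: [-3.134, 0.002, -1.592]
force: [0.3, -0.1, -0.9]
width: 0.0878
t 34.8 [0.6223 0.0498 0.212 ] [-1.796e+02  1.000e-01 -9.120e+01] F [ 0.3 -0.1 -0.9] w 0.0878
0.69 0.06 0.21 -91.2 -> -0.039 -0.225 0.008   -0.007 0.002 -0.001  rows>=1.4
```

```bash
python3 -m inch '0 -0.039 -0.225 0.008 -0.005 0 0; 0 -0.039 -0.225 0.008 -0.005 0 0; 0 -0.039 -0.225 0.008 -0.005 0 0; 0 -0.039 -0.225 0.008 -0.005 0 0'
python3 - <<'E'
from h import *
cap('wrist','w12'); print(np.round(load('w12')['s']['eef_pos'],4))
P=cloud(load('w12'))
print('peg',rects(P,.62,.78,-.1,.12,.1,.118,20)); print('arm',rects(P,.62,.78,-.1,.12,.058,.072,20)); print('tray',rects(P,.5,.72,.05,.2,.066,.076,50))
cap('scene','s9'); crop('s9',180,180,420,350,3.3,'s9c')
P=cloud(load('s9')); print('rim',rects(P,.5,.72,.05,.38,.0655,.0755,50)); print('peg',rects(P,.62,.78,-.1,.12,.1,.118,5));print('moulds',rects(P,.5,.72,.05,.37,.0765,.0835,50))
E
```

```text
t: 35.15
eef_pos: [0.6878, 0.0595, 0.2038]
ee_rot: [3.135, -0.001, -1.593]
force: [-0.5, 1.2, -0.4]
width: 0.0875
[0.6878 0.0595 0.2038]
peg [(483, array([717.2,  -8.3]), array([17.2, 17.3]), 85.7, np.float64(110.7), array([716.9,  -8.4]))]
arm [(1847, array([714.6,  26.5]), array([18.2, 97.9]), 4.6, np.float64(64.7), array([713.5,  31.5])), (321, array([653.7,  92. ]), array([ 1.7, 67.2]), 88.6, np.float64(65.9), array([653.9,  91.8]))]
tray [(147, array([711.1,  66.4]), array([11.8, 10.9]), 87.4, np.float64(69.7), array([711.2,  66. ])), (1472, array([617.5, 104.6]), array([ 25.5, 140.1]), 88.5, np.float64(72.4), array([615.6,  97. ])), (143, array([686.5, 163.5]), array([29.6,  4.8]), 88.6, np.float64(72.6), array([686.8, 163. ]))]
rim [(767, array([620.1, 235.6]), array([280.3, 142.3]), 88.4, np.float64(70.9), array([623. , 239.1]))]
peg []
moulds [(153, array([599.2, 157. ]), array([57.1, 45.2]), 1.8, np.float64(77.6), array([599.5, 157.6])), (138, array([606. , 230.1]), array([37.6, 66.9]), 73.7, np.float64(77.7), array([603.1, 233.9])), (164, array([599.6, 315.4]), array([38.9, 54.4]), 86.0, np.float64(77.9), array([601. , 315.8]))]
```

View pics/w12.png

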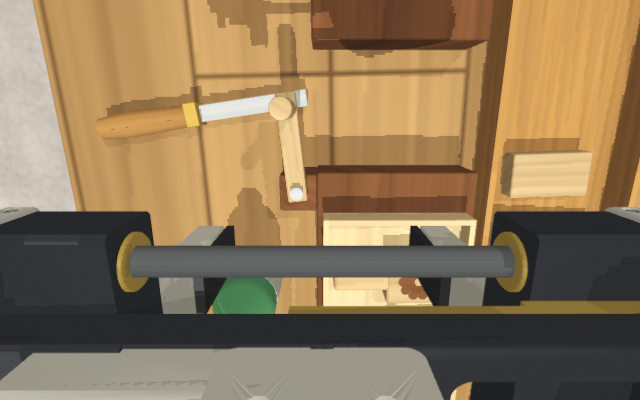

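View pics/s9c.png

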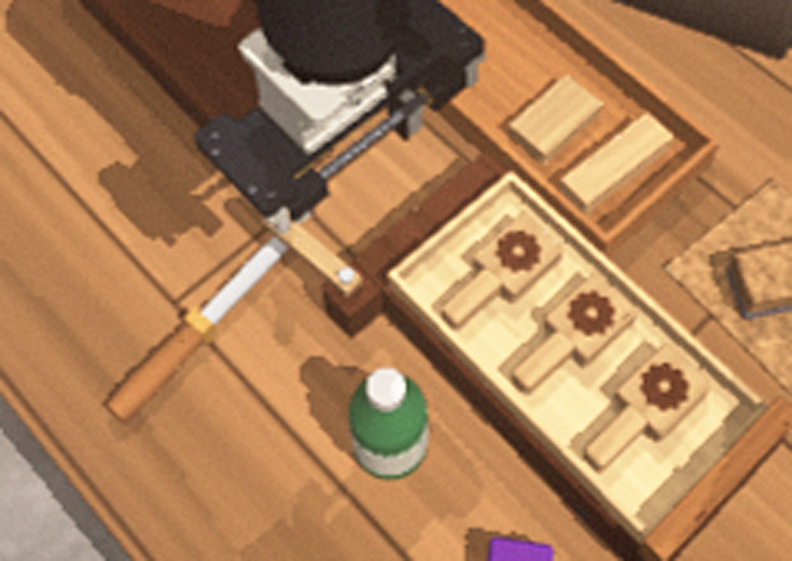

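```bash
python3 plan.py "0.7172 -0.0083 0.15 -91.2; 0.7172 -0.0083 0.078 -91.2"
```

```text
t 35.2 [0.6876 0.0595 0.2051] [179.7  -0.  -91.3] F [0.7 0.8 1. ] w 0.0878
0.7172 -0.0083 0.15 -91.2 -> 0.224 -0.105 0.183   0.005 -0.000 -0.001  rows>=1.8
 0.7172 -0.0083 0.078 -91.2 -> 0.000 -0.000 0.240   0.000 0.000 0.000  rows>=1.4
```

```bash
python3 -m inch '0 0.224 -0.105 0.183 0.005 0 0; 0 0.224 -0.105 0.183 0.005 0 0; 0 0.224 -0.105 0.183 0.005 0 0; 0 0.224 -0.105 0.183 0.005 0 0; 0 0.224 -0.105 0.183 0.005 0 0'
python3 plan.py "0.7172 -0.0083 0.078 -91.2"
python3 - <<'E'
from h import *
cap('wrist','w13')
E
```

```text
t: 35.75
eef_pos: [0.7183, -0.0078, 0.1521]
ee_rot: [-3.139, 0.0, -1.592]
force: [0.2, 0.5, 0.5]
width: 0.0877
t 35.8 [ 0.7183 -0.0078  0.1521] [-179.8    0.   -91.2] F [0.2 0.5 0.5] w 0.0877
0.7172 -0.0083 0.078 -91.2 -> 0.002 0.004 0.247   -0.003 0.000 -0.001  rows>=1.5
```

View pics/w13.png

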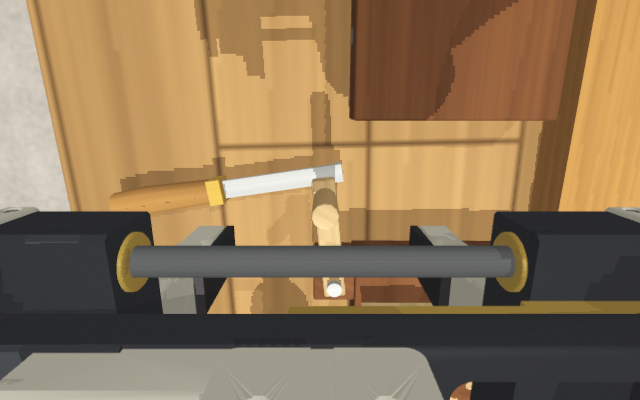

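Peg (325,215) is centred between the fingers. Descend and grip.

```bash
python3 -m inch '0 0.002 0.003 0.12 0 0 0; 0 0.002 0.003 0.2 0 0 0; 0 0.002 0.003 0.243 0 0 0; 0 0.002 0.003 0.243 0 0 0; 1 0.002 0.003 0.243 0 0 0; 1 0.002 0.003 0.243 0 0 0; 1 0.002 0.003 0.243 0 0 0; 1 0.002 0.003 0.243 0 0 0; 1 0.002 0.003 0.243 0 0 0; 1 0.002 0.003 0.243 0 0 0; 1 0.002 0.003 0.243 0 0 0' 25
python3 plan.py
python3 - <<'E'
from h import *
s=arm.get_state(); p=np.array(s['eef_pos']); Rt=R.from_euler('xyz',s['ee_rot'])
pv=np.array([.7112,.0662]); a0=np.arctan2(p[1]-pv[1],p[0]-pv[0]); r=np.hypot(*(p[:2]-pv)); print(np.degrees(a0),r)
r0=.075; a1=np.radians(-181.2)
for k in range(1,13):
    a=a0+(a1-a0)*k/12; rr=r+(r0-r)*k/12; q=np.array([*(pv+rr*np.array([np.cos(a),np.sin(a)])),p[2]])
    print(k,(Rt.inv().apply(q-p)/.3).round(3),q.round(4))
E
```

```text
t: 36.9
eef_pos: [0.7173, -0.0089, 0.0779]
ee_rot: [-3.141, -0.0, -1.593]
force: [-1.0, 0.1, 0.1]
width: 0.0374
t 36.9 [ 0.7173 -0.0089  0.0779] [-179.9   -0.   -91.3] F [-1.   0.1  0.1] w 0.0374
-85.34162677138099 0.07537736494871801
1 [ 0.001  0.035 -0.   ] [ 0.7068 -0.009   0.0779]
2 [-0.003  0.07  -0.   ] [ 0.6964 -0.0076  0.0779]
3 [-0.011  0.104 -0.   ] [ 0.6863 -0.0048  0.0779]
4 [-0.025  0.136 -0.   ] [ 0.6767 -0.0007  0.0779]
5 [-0.042  0.166 -0.   ] [0.6678 0.0048 0.0779]
6 [-0.064  0.194 -0.   ] [0.6597 0.0115 0.0779]
7 [-0.089  0.218 -0.   ] [0.6526 0.0192 0.0779]
8 [-0.117  0.238 -0.   ] [0.6466 0.0278 0.0779]
9 [-0.148  0.255 -0.   ] [0.642  0.0371 0.0779]
10 [-0.181  0.266 -0.   ] [0.6386 0.0471 0.0779]
11 [-0.215  0.274 -0.   ] [0.6367 0.0573 0.0779]
12 [-0.25   0.276 -0.   ] [0.6362 0.0678 0.0779]
```

```bash
python3 -m inch '1 0 0 0 0 0 0; 1 0 0 0 0 0 0; 1 0 0 0 0 0 0; 1 0 0 0 0 0 0; 1 0.001 0.035 0 0 0 0; 1 -0.003 0.07 0 0 0 0; 1 -0.011 0.104 0 0 0 0; 1 -0.025 0.136 0 0 0 0; 1 -0.042 0.166 0 0 0 0; 1 -0.064 0.194 0 0 0 0; 1 -0.089 0.218 0 0 0 0; 1 -0.117 0.238 0 0 0 0' 25
python3 -m inch '1 -0.031 0.017 0 0 0 0; 1 -0.064 0.028 0 0 0 0; 1 -0.098 0.036 0 0 0 0; 1 -0.133 0.038 0 0 0 0; 1 -0.14 0.038 0 0 0 0; 1 -0.14 0.038 0 0 0 0'
python3 plan.py
python3 - <<'E'
from h import *
cap('scene','s10'); crop('s10',180,180,420,350,3.3,'s10c')
E
```

```text
t: 38.1
eef_pos: [0.647, 0.0274, 0.078]
ee_rot: [-3.139, -0.001, -1.594]
force: [3.8, -3.1, -3.6]
width: 0.0173
t: 38.7
eef_pos: [0.6356, 0.0704, 0.0779]
ee_rot: [3.142, -0.0, -1.592]
force: [-2.9, -1.2, 4.2]
width: 0.0173
t 38.7 [0.6356 0.0704 0.0779] [180.   -0.  -91.2] F [-2.9 -1.2  4.2] w 0.0173
```

View pics/s10c.png

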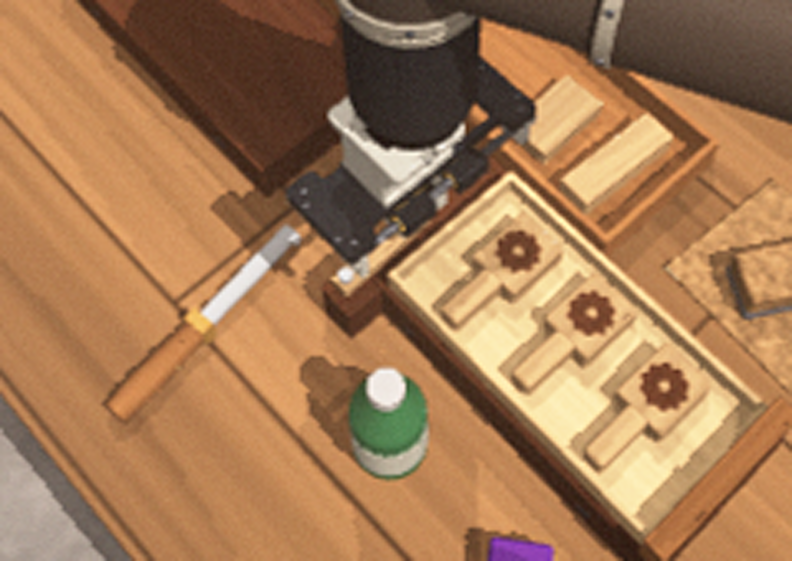

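```bash
python3 -m inch '1 -0.007 0 0 0 0 0; 1 -0.007 0 0 0 0 0;1 -0.007 0 0 0 0 0'
python3 -m inch '1 -0.007 0 0 0 0 0; 1 -0.007 0 0 0 0 0;1 -0.007 0 0 0 0 0'
python3 plan.py
```

```text
t: 39.05
eef_pos: [0.6355, 0.0717, 0.0778]
ee_rot: [3.141, -0.001, -1.593]
force: [-4.9, -1.7, 4.8]
width: 0.0173
t: 39.35
eef_pos: [0.6356, 0.0736, 0.0778]
ee_rot: [3.141, -0.001, -1.593]
force: [-4.6, -2.6, 5.5]
width: 0.0175
t 39.4 [0.6356 0.0736 0.0778] [180.   -0.  -91.3] F [-4.6 -2.6  5.5] w 0.0175
```

```bash
python3 -m inch '0.4 0 0 0 0 0 0; 0.4 0 0 0 0 0 0; 0.4 0 0 0 0 0 0; 0.4 0 0 0 0 0 0; 0.4 0 0 0 0 0 0; 0.4 0 0 -0.12 0 0 0; 0.4 0 0 -0.25 0 0 0; 0.4 0.05 0 -0.4 0 0 0; 0.2 0.08 0 -0.45 0 0 0; 0 0.08 0 -0.45 0 0 0; 0 0.08 0 -0.45 0 0 0'
python3 -m inch '0 -0.25 0 0 0 0 0; 0 -0.25 0 0 0 0 0; 0 -0.25 0 0 0 0 0; 0 -0.25 0 0 0 0 0'
python3 - <<'E'
from h import *
cap('wrist','w14'); print(np.round(load('w14')['s']['eef_pos'],4))
P=cloud(load('w14'))
print('peg',rects(P,.55,.78,-.1,.15,.1,.118,20)); print('arm',rects(P,.55,.78,-.1,.088,.058,.0695,20)); print('tray',rects(P,.5,.72,.06,.2,.066,.076,50)); print('bolt',rects(P,.69,.73,.05,.085,.067,.08,10))
E
```

```text
t: 40.45
eef_pos: [0.6354, 0.0503, 0.2126]
ee_rot: [-3.14, 0.0, -1.593]
force: [-0.2, -1.0, -0.8]
width: 0.071
t: 40.85
eef_pos: [0.6365, 0.126, 0.2109]
ee_rot: [3.14, -0.001, -1.591]
force: [0.2, 0.5, -1.1]
width: 0.0876
[0.6365 0.126  0.2109]
peg [(426, array([636.4,  68.1]), array([16.5, 17.1]), 44.3, np.float64(110.6), array([636.4,  68. ]))]
arm [(1627, array([679.6,  67. ]), array([17.5, 82.5]), 88.8, np.float64(64.7), array([679.7,  66.8])), (121, array([629.,  68.]), array([17.5, 11.6]), 89.3, np.float64(64.6), array([625.9,  66.7]))]
tray [(167, array([711.4,  66.5]), array([11.9, 12.4]), 63.1, np.float64(69.8), array([711.2,  66.5])), (2205, array([618.3, 139.9]), array([ 94.8, 140.5]), 88.7, np.float64(72.6), array([620.6, 116. ])), (424, array([624.6, 134.8]), array([106.8,  14.6]), 14.1, np.float64(72.3), array([626.7, 134.9]))]
bolt [(162, array([711.2,  66.6]), array([11.1, 11.7]), 88.9, np.float64(69.8), array([711.2,  66.5]))]
```

View pics/w14.png

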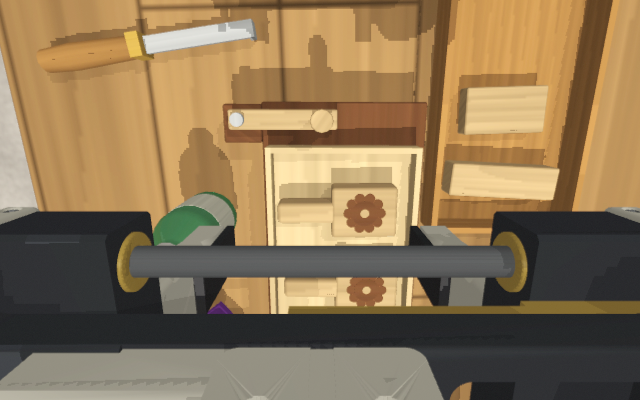

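```bash
python3 -m inch '0 0 0 -0.25 0 0 0; 0 0 0 -0.4 0 0 0; 0 0.4 0.2 -0.4 0 0 0; 0 0.95 0.4 -0.4 0 0 0; 0 0.95 0.4 -0.4 0 0 0; 0 0.95 0.4 -0.4 0 0 0; 0 0.95 0.4 -0.4 0 0 0; 0 0.95 0.4 -0.4 0 0 0; 0 0.95 0.4 -0.4 0 0 0; 0 0.95 0.4 -0.4 0 0 0'
python3 - <<'E'
from h import *
cap('scene','s11'); cap('top','t11')
for n in('s11','t11'):
  P=cloud(load(n)); print(n,'rim',rects(P,.5,.72,.085,.38,.0655,.0755,50)); print('stop',rects(P,.5,.705,.35,.45,.0775,.09,50)); print('sander',rects(P,.33,.53,.2,.42,.03,.06,50)); print('moulds',rects(P,.5,.72,.05,.37,.0765,.0835,50))
E
```

```text
t: 41.9
eef_pos: [0.5097, -0.1592, 0.3328]
ee_rot: [-3.14, -0.0, -1.597]
force: [0.6, 0.0, 0.1]
width: 0.0878
s11 rim [(387, array([615.7, 235.7]), array([280.2, 133. ]), 88.8, np.float64(70.9), array([571.9, 209.4])), (127, array([686.2, 161.5]), array([130.8,   6.9]), 89.0, np.float64(70.9), array([686.3, 159.7])), (240, array([636.8, 303. ]), array([144.6, 111.8]), 88.6, np.float64(71.1), array([671.9, 327.1]))]
stop [(546, array([622.9, 386.5]), array([ 20. , 154.8]), 88.6, np.float64(82.4), array([625.9, 386.5]))]
sander [(589, array([424.4, 319. ]), array([ 49. , 100.4]), 58.2, np.float64(39.1), array([427. , 319.2]))]
moulds [(53, array([597. , 163.2]), array([30.8, 23.8]), 40.8, np.float64(78.0), array([598.8, 164.5])), (117, array([598. , 236.1]), array([34.9, 57.4]), 82.1, np.float64(78.0), array([605. , 237.4])), (186, array([606.6, 313.7]), array([41.4, 68. ]), 85.3, np.float64(77.8), array([602.9, 312.9])), (55, array([657.3, 310.9]), array([17. , 29.1]), 89.0, np.float64(77.4), array([657.1, 311. ]))]
t11 rim []
stop [(204, array([622.5, 382.6]), array([ 22.4, 154.1]), 88.7, np.float64(83.3), array([622.6, 382.4]))]
sander [(332, array([423.9, 314.8]), array([49.6, 99.7]), 57.7, np.float64(39.3), array([423.3, 313.9]))]
moulds [(57, array([597.1, 236.6]), array([47.1, 37.2]), 66.6, np.float64(78.5), array([596.6, 233.6]))]
```

View pics/s11.png

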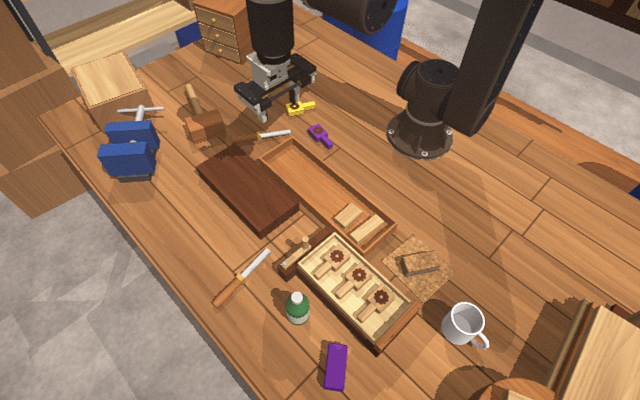

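View pics/t11.png

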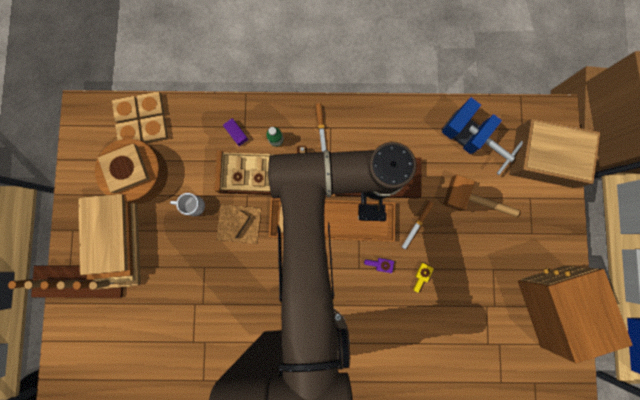

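```bash
python3 -c "
from station import arm
print(arm.job_done()); print(arm.get_state()['t'])"
```

```text
the job is handed in; nothing more can be done
None
the job is handed in; nothing more can be done
```

The job is done and was handed in at about 42 s of the 210 s allowed. No verdict was reported.

- **Sanding block:** it sits on the cork mat. My last measurement put its middle at about (0.424, 0.315) m, 1–5 mm from the mat centre I measured.
- **Moulds:** three of the four were present, and all three lie flat in the tray (tops about 80 mm at loading), spaced about 78 mm apart around the tray's middle. One had been knocked about 35 mm aside inside the crate, so I measured it again before gripping it. Both offcuts stayed in the crate.
- **Tray:** I slid it across with a two-finger push and it stayed level. I pressed it against the end stop with about 17 N until it stopped moving. It ended up square (its angle matched the stop's to about 0.2°), centred to within about 1 mm, with its nose within about 1 mm of the stop face.
- **Latch:** the peg ended at (636, 68) mm with the arm parallel to the stop, about 24 mm behind the tray's tail, as specified for shut. It stayed there while I pushed a few millimetres further, which suggests it was at its limit.
- **Bystanders:** the chisel, gouge, mallet, glue, mug and the coloured look-alikes look undisturbed in the last pictures.

**Checks that disagreed or were incomplete:** the top and scene cameras differ by about 4 mm in y. The last top picture hid part of the tray behind the arm, so the final tray and mould check rests on the scene camera and an earlier wrist view.

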